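# Deburr the sawn tube in the vice

### The job

The steel tube in the bench vice has just been sawn: deburr the inner edge of its upper end. Take the swivel-blade deburring tool from the wooden tool block, set its blade on the inner edge at the side towards the vice's screw handle and, pressing it outwards with a steady 4 or 5 newtons and never more than 10, draw it clockwise (seen from above) slowly all the way round and on for another quarter turn past where you began. Then stand the tool back upright in its hole, fully down and let go, and leave the other tools and the little bolt man where they are.

Things in the scene. Friction and masses are not known exactly. Their poses are not given: they have to be found in the camera images.
- tool: The deburring tool (0.1 kg), upright in a hole of the block, blade down: bare aluminium hexagonal handle, 20 mm across flats, 74 mm long, on a round collar (32 mm wide, 6 mm thick); top 86 mm above the origin. Origin: centre of the collar's underside; z up the handle; flats face +y, -y and every 60 degrees. Under the collar a nose 15 mm wide and 20 mm long, then the blade.
- blade: S-bent blade of 3.2 mm round steel that swivels freely and endlessly on the handle's axis like a castor, so the handle need not turn. Origin: on that axis at the nose's end, 20 mm below the tool's origin; z up. It runs 8 mm down the axis, slants over 14 mm of height to 5 mm off the axis (its own +x), then 7.6 mm straight down. The slanted part does the work.
- blade_tip (a point): The blade's lowest point, 29.6 mm below the blade's origin (49.6 mm below the tool's) and 5 mm off the axis. Drawn along an edge with outward pull, the blade swings until its tip points away from the edge and trails behind; the handle's axis then stands about above the edge. Before that it may point anywhere.
- vice: Grey cast-iron bench vice fixed to the table, jaws 100 mm wide, jaw tops 126 mm high, with a steel tube clamped upright in it by eye, its rim 165 mm above the table. Origin: on the table below the middle of the gap between the jaws; -x points to the screw and its cross handle (bar 181 mm out, 48 mm high), +x to the fixed jaw and anvil pad (to 125 mm), y along the jaws, z up.
- mid (a point): The middle of the gap between the jaws, raised to the height of the tube's rim; axes as the vice's. The tube's own axis lies within 8 mm of it along the jaws (y) and 0 across them. The tube has a 4 mm wall and a bore of nominally 42 mm, open 90 mm deep, but knocked out of round: radius 19.5 to 22.5 mm, which way is not known. Bare steel: each mm too far costs 1 to 20 N.
- block: Wooden tool block, 66 x 240 mm and 70 mm high, fixed, with a row of three upright round holes of 20 mm along its y, 78 mm apart, each taken by one tool. Origin: centre of its underside.
- hole0 (a point): Centre of the mouth of the hole at the block's -y end, in the block's top face; z up.
- hole1 (a point): Centre of the mouth of the middle hole.
- hole2 (a point): Centre of the mouth of the hole at the block's +y end.
- file: A round file standing in another hole, only its pear-shaped wooden handle (31 mm thick, 68 mm high) showing. Origin: centre of the handle's lower end, on the block's top.
- chisel: A cold chisel of bare hexagonal steel (15.5 mm) standing in the third hole, its head 55 mm above the block. Origin: its lower end, on the table.
- figure: A little man of nuts and bolts, about 120 mm tall, standing on the table. Origin: centre of its base's underside.
Things that resemble listed ones, but are neither listed nor needed, are in the scene too. Of the things like the tool, leave any that is pink; of the rest the smaller one is meant. Several things look just like the block: the one meant starts farthest to the robot's left.

How it is judged:
On the way, in this order (a step that is already met when the one before it is completed fails the run):
1. the blade bears on the bore's edge with at least 2 N, its tip 6 to 24 mm down the bore, on the side towards the vice's screw handle (x of blade_tip in the frame of vice below -0.0085 m and contact force between blade and vice above 2 N and z of blade_tip in the frame of vice between 0.141 and 0.159 m), for 0.25 s.
2. clockwise, it bears on the edge on the way to the jaws' left end (x of blade_tip in the frame of vice between -0.0085 and 0 m and y of blade_tip in the frame of vice above 0 m and contact force between blade and vice above 2 N and z of blade_tip in the frame of vice between 0.141 and 0.159 m), for 0.25 s.
3. it bears on the edge just past the left end (x of blade_tip in the frame of vice between 0 and 0.0085 m and y of blade_tip in the frame of vice above 0 m and contact force between blade and vice above 2 N and z of blade_tip in the frame of vice between 0.141 and 0.159 m), for 0.25 s.
4. it bears on the edge coming up to the fixed jaw's middle (x of blade_tip in the frame of vice above 0.0085 m and y of blade_tip in the frame of vice above 0 m and contact force between blade and vice above 2 N and z of blade_tip in the frame of vice between 0.141 and 0.159 m), for 0.25 s.
5. it bears on the edge past the fixed jaw's middle (x of blade_tip in the frame of vice above 0.0085 m and y of blade_tip in the frame of vice below 0 m and contact force between blade and vice above 2 N and z of blade_tip in the frame of vice between 0.141 and 0.159 m), for 0.25 s.
6. it bears on the edge coming up to the jaws' right end (x of blade_tip in the frame of vice between 0 and 0.0085 m and y of blade_tip in the frame of vice below 0 m and contact force between blade and vice above 2 N and z of blade_tip in the frame of vice between 0.141 and 0.159 m), for 0.25 s.
7. it bears on the edge just past the right end (x of blade_tip in the frame of vice between -0.0085 and 0 m and y of blade_tip in the frame of vice below 0 m and contact force between blade and vice above 2 N and z of blade_tip in the frame of vice between 0.141 and 0.159 m), for 0.25 s.
8. it bears on the edge coming back to the screw side's middle (all of step 1 and y of blade_tip in the frame of vice below 0 m), for 0.25 s.
9. the circle is closed: it bears on the edge past the screw side's middle (all of step 1 and y of blade_tip in the frame of vice above 0 m), for 0.25 s.
At the end, for the whole second after the job is handed in: The deburring tool stands in a hole of the block, its collar's underside within 6 mm of the hole's mouth centre, within 5 degrees of upright, at rest and let go ((distance between tool and hole0 below 0.006 m or distance between tool and hole1 below 0.006 m or distance between tool and hole2 below 0.006 m) and angle between tool's own z axis and vertical below 0.09 rad and linear speed of tool below 0.01 m/s and angular speed of tool below 0.1 rad/s and contact force between tool and the fingers below 0.1 N); the robot touches nothing.
It fails at once if the blade is pressed on the tube or the vice with more than 10 N (contact force between blade and vice above 10 N).
It fails at once if the file, the chisel or the bolt man is moved by more than 15 mm (distance of any of file, chisel, figure from where it was at the start of the episode above 0.015 m).
It also fails if it takes over 72 s, if anything falls off the work surface, if the arm or the gripper's body presses on something with over 40 N, if the wrist force passes 120 N, or if a joint passes its speed limit or range.

### The arm

A 6-joint arm with a two-finger parallel gripper is mounted at the origin on the work surface. World frame = base frame: x ahead of the robot, y to its left, z up, the work surface at z = 0. Lengths are in m, angles in rad, forces in N, time in s.
With the tool pointing down it reaches from about 0.35 to 0.775 m from the base axis. Payload 5.5 kg.
Tool frame: the origin (TCP) lies midway between the tips of the shut fingers; the grasp point (between the pads) lies 19 mm behind it; z points along the fingers, y is the line along which they close (so a half turn about z gives the same grasp; the last joint's range is limited). The gripper opens to 85 mm and grips with 20 to 120 N. Pads are 22 mm wide; open, the fingers measure 114 mm over their backs; the gripper's body (76 mm by 85 mm) begins 54 mm behind the grasp point. The pads swing forward as they close: fully open they stand 13 mm farther back than shut.
Start: joints at [-1.359, 0.313, 0.046, 1.304, 0, 1.431], TCP at [0.198, -0.54, 0.231] pointing down, gripper open.
Joint ranges: [-2.76, 2.76], [-0.86, 1.69], [-1.03, 1.26], [-2.2, 2.34], [-1.47, 1.5], [-3.14, 3.14]. Speed limits (rad/s): [2.57, 2.57, 3.14, 3.14, 3.14, 3.14].

### API

Orientations are given as a unit quaternion [w, x, y, z].
In Python, from workcell import env gives the robot as it stands. The module is installed in compiled form; this text tells all that it offers.
- The arm moves only by the tool servo_tool, never from a script. Its argument "increments" is a list of rows, each an object of numbers: "grip": the closure, from 0 (fully open) to 1 (shut); "x", "y", "z": the shift along the tool's x, y, z in mm; "roll": the turn about the tool's z in degrees. In form: [{"grip": .., "x": .., "y": .., "z": .., "roll": ..}, ...]. A call has 1 to 5 rows; each row shifts and turns the commanded pose from where the row before left it, along the tool's axes as they then stand; what a row does not reach is not made up. A row lasts 1/12 s, in which the tool goes at most 41.7 mm and 7.16 degrees, less where a joint would pass 70% of its speed; a pose out of reach is approached as far as the arm can. A call is refused whole if a number of a shift passes 41.7 or a number of a turn 7.16, either way. A call with a gripper value outside its range is refused whole. The fingers move at their own pace and stop on an object; "grip_force" is the grip in N (left out, the last holds). Time passes only in rows, so rows that do not move let the fingers close. It gives the time, the measured TCP pose, the force, the opening and the grip force at its end, in the units of the state.
- env.get_state(): the state, without advancing time (a new reading comes with each control period).
- env.read_camera(name): name is "scene" or "top" or "wrist"; returns the picture (480x640x3 uint8, red, green, blue); there is no depth.
- env.get_calibration(name): a dict with "vertical_fov" (degrees; the focal length in pixels is half the picture's height over the tangent of half this angle, whatever the lens; pixels are square), "cx", "cy" (the principal point, pixels), "rvec" (rotation vector, rad) and "tvec" (3), from world to camera coordinates, as OpenCV has them; the wrist camera has in their place "tool_from_camera" (4x4, takes a point from camera to tool coordinates, whose origin is the TCP and whose axes are the flange's). Camera axes: x right, y down, z forward; pixel columns grow to the right and rows downward; lengths in m; the calibration is good to about 2 mm. A picture is of the moment at which its call begins: read the wrist's pose just before it. get_calibration takes no time and is no camera call.
- env.hand_in(): hands the job in; it is judged then, once.
The state is a dict: "clock": time; "joint_pos": joint angles; "qvel": joint speeds; "tau": joint torques, N m; "tcp_pos": TCP position; "orientation": TCP orientation; "wrist_force": force on the tool from outside, world axes, zero at the start; "ft_torque": the same for the moment, N m; "finger_gap": finger opening in m; "grip_force": force on a finger pad.
Only numpy, scipy, OpenCV 4.12 (cv2) and the standard library are available. Lean on these libraries where they do the work, as an engineer would, in place of code of your own. Each camera call takes 0.05 s, during which the arm holds its last target. There are 200 camera calls.

## Working session

There is one attempt and no reset: what is moved stays moved. The work goes in short steps, Python scripts to look and compute and a tool call to move; the robot and the scene stay as the last step left them, time stands still between calls to the robot, and variables do not carry over. Pictures are saved under pics/ and viewed, at most 10 in all, crops included, and the job is handed in when it is done.

Besides the shell and the picture viewer there is one more tool, called after ">>>" as a command line: name --argument value ..., lists and objects as JSON in quotes. servo_tool: Moves the arm, as the interface text tells. Its arguments: {"type":"object","properties":{"increments":{"type":"array"},"grip_force":{"type":"number"}},"required":["increments"]}

```bash
mkdir -p pics; ls
python3 - <<'E'
from workcell import env
import cv2,json
s=env.get_state();print({k:s[k] for k in ('clock','tcp_pos','orientation','wrist_force','finger_gap')})
for n in ('scene','top','wrist'):
    print(n,env.get_calibration(n))
for n in ('scene','top'):
    cv2.imwrite(f'pics/{n}0.png',env.read_camera(n)[:,:,::-1])
E
```

```text
pics
{'clock': 0.0, 'tcp_pos': array([ 0.19799987, -0.53928772,  0.23041625]), 'orientation': array([-9.05720590e-04,  9.84571960e-01,  1.74977811e-01, -3.25983032e-05]), 'wrist_force': array([-0.6840369 ,  0.11270056, -0.89845036]), 'finger_gap': 0.0850756548122093}
scene {'vertical_fov': 50.559621955640345, 'cx': 329.03709389295216, 'cy': 245.8916274736877, 'rvec': array([ 1.54167379,  1.79650254, -0.92397166]), 'tvec': array([ 0.10607336, -0.20734093,  1.57374646])}
top {'vertical_fov': 49.80618377743986, 'cx': 314.60033085256185, 'cy': 234.704148506953, 'rvec': array([ 2.11263358, -2.1429541 ,  0.16715495]), 'tvec': array([0.00320804, 0.54330522, 1.29330336])}
wrist {'vertical_fov': 62.37007099338264, 'cx': 316.30478513208965, 'cy': 240.80906692204596, 'tool_from_camera': array([[-3.58994357e-04, -9.59089740e-01, -2.83102000e-01,
         7.24843405e-02],
       [ 9.99999699e-01, -1.49674543e-04, -7.61008154e-04,
        -3.42994216e-04],
       [ 6.87501950e-04, -2.83102188e-01,  9.59089505e-01,
        -1.41862227e-01],
       [ 0.00000000e+00,  0.00000000e+00,  0.00000000e+00,
         1.00000000e+00]])}
```

View pics/top0.png

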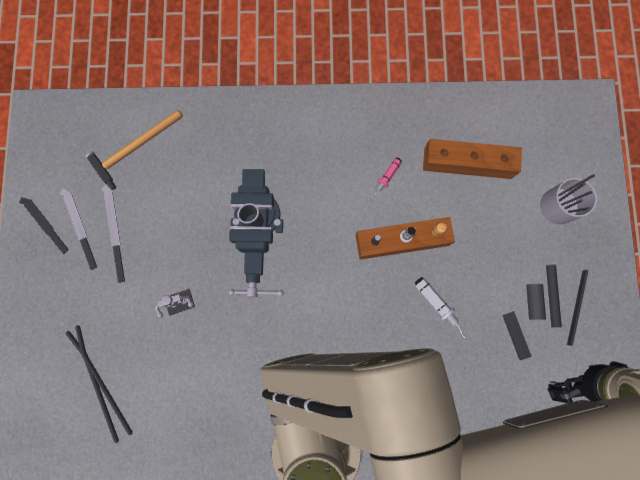

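View pics/scene0.png

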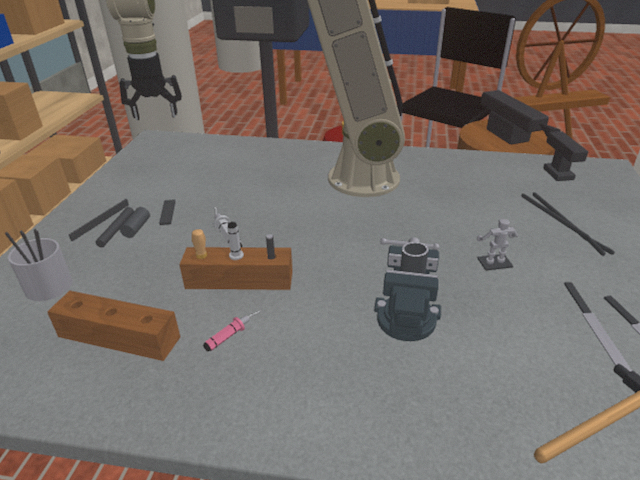

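The top view shows the vice at (253,230), its screw handle at (255,292) and the bolt man at (178,302).
- **Tool candidates:** the upright one at (408,235), the larger white one lying at (438,300), and a pink one at (388,177). The upright, smaller one that isn't pink fits.
- **Block candidates:** (405,238) and (472,158). The first is farther left and holds the tools.

I'll confirm the tool in an enlarged crop and measure.

```bash
cat > h.py <<'E'
import numpy as np,cv2
from workcell import env
from scipy.spatial.transform import Rotation as R
def rot(q): return R.from_quat([q[1],q[2],q[3],q[0]]).as_matrix()
def cam(n,s=None):
    c=env.get_calibration(n); f=240/np.tan(np.radians(c['vertical_fov']/2))
    K=np.array([[f,0,c['cx']],[0,f,c['cy']],[0,0,1]])
    if n=='wrist':
        s=s or env.get_state(); T=c['tool_from_camera']; Rw=rot(s['orientation'])
        return K,(Rw@T[:3,:3]).T,Rw@T[:3,3]+s['tcp_pos']
    r=cv2.Rodrigues(c['rvec'])[0]; return K,r,-r.T@c['tvec']
def ray(C,p): 
    K,r,o=C; d=r.T@np.linalg.inv(K)@np.array([p[0],p[1],1.]); return o,d/np.linalg.norm(d)
def plane(C,p,z): o,d=ray(C,p); return o+d*(z-o[2])/d[2]
def tri(C1,p1,C2,p2):
    (o1,d1),(o2,d2)=ray(C1,p1),ray(C2,p2)
    t=np.linalg.lstsq(np.stack([d1,-d2],1),o2-o1,rcond=None)[0]; a,b=o1+t[0]*d1,o2+t[1]*d2
    return (a+b)/2,np.linalg.norm(a-b)
def proj(C,X): K,r,o=C; v=K@r@(np.asarray(X)-o); return v[:2]/v[2]
E
python3 - <<'E'
from h import *
im=cv2.imread('pics/top0.png'); sc=cv2.imread('pics/scene0.png')
a=cv2.resize(im[190:270,340:470],None,fx=4,fy=4,interpolation=cv2.INTER_CUBIC)
b=cv2.resize(sc[200:300,170:300],None,fx=2.1,fy=2.1,interpolation=cv2.INTER_CUBIC)
v=cv2.resize(im[160:300,215:295],None,fx=3.5,fy=3.5,interpolation=cv2.INTER_CUBIC)
o=np.zeros((600,800,3),np.uint8);o[:320,:520]=a;o[320:320+b.shape[0],:b.shape[1]]=b;o[:490,520:800]=v
cv2.imwrite('pics/c.png',o)
C=cam('top');S=cam('scene')
hsv=cv2.cvtColor(im,cv2.COLOR_BGR2HSV);m=((hsv[...,0]<16)&(hsv[...,1]>120)&(hsv[...,2]<170)).astype(np.uint8);m[:200]=0;m[280:]=0
m=cv2.morphologyEx(m,cv2.MORPH_OPEN,np.ones((3,3)))
c=max(cv2.findContours(m,0,2)[0],key=cv2.contourArea);print(cv2.minAreaRect(c))
print([plane(C,p,.07).round(3) for p in cv2.boxPoints(cv2.minAreaRect(c))])
print('tool top',tri(C,(411,231),S,(235,224)),plane(C,(411,231),.156))
print('tube',plane(C,(249,214),.165), 'handle bar ends',plane(C,(230,292),.048),plane(C,(283,292),.048),plane(C,(254,172),.05))
E
```

```text
((404.59051513671875, 237.59494018554688), (28.21862030029297, 96.49779510498047), 81.34745788574219)
[array([ 0.547, -0.107,  0.07 ]), array([ 0.581, -0.351,  0.07 ]), array([ 0.509, -0.358,  0.07 ]), array([ 0.476, -0.116,  0.07 ])]
tool top (array([ 0.52936765, -0.2316481 ,  0.15448485]), np.float64(0.006253533374091939)) [ 0.52993287 -0.23446733  0.156     ]
tube [0.57532333 0.14945337 0.165     ] handle bar ends [0.39840292 0.21261198 0.048     ] [0.39652633 0.07766817 0.048     ] [0.71305556 0.15327417 0.05      ]
```

View pics/c.png

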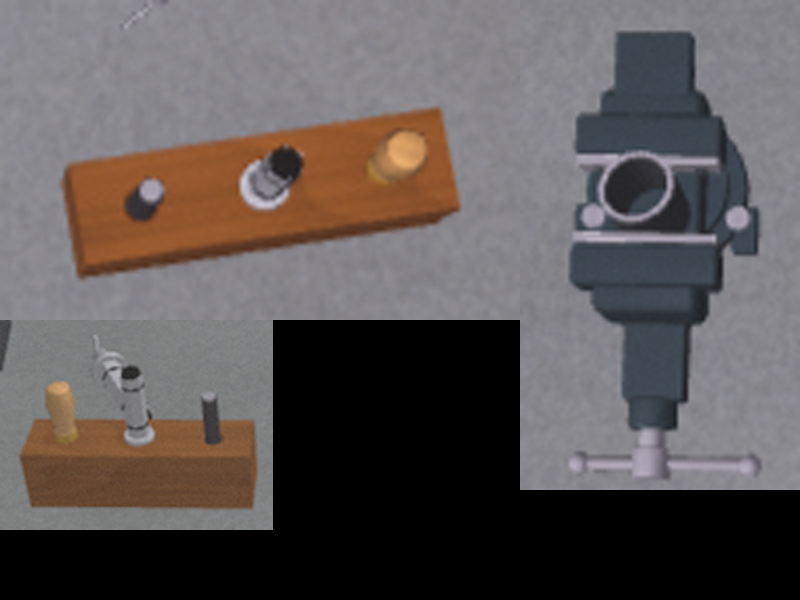

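The crop confirms it. The hexagonal tool with its white collar stands in the middle hole, collar at (265,187) in the crop. The file is to its right and the chisel to its left. Next I move above it for a close look.

>>> servo_tool --increments '[{"grip": 0, "x": 34.7, "y": -14.5, "z": -3.5}, {"x": 34.7, "y": -14.5, "z": -3.5, "grip": 0}, {"x": 34.7, "y": -14.5, "z": -3.5, "grip": 0}, {"x": 34.7, "y": -14.5, "z": -3.5, "grip": 0}, {"x": 34.7, "y": -14.5, "z": -3.5, "grip": 0}]'

```text
invalid input at $.increments[0]: expected keys grip, x, y, z, roll
```

>>> servo_tool --increments '[{"grip": 0, "x": 34.7, "y": -14.5, "z": -3.5}, {"x": 34.7, "y": -14.5, "z": -3.5, "grip": 0}, {"x": 34.7, "y": -14.5, "z": -3.5, "grip": 0}, {"x": 34.7, "y": -14.5, "z": -3.5, "grip": 0}, {"x": 34.7, "y": -14.5, "z": -3.5, "grip": 0}]'

```text
invalid input at $.increments[0]: expected keys grip, x, y, z, roll
```

>>> servo_tool --increments '[{"grip": 0, "x": 34.7, "y": -14.5, "z": -3.5}, {"x": 34.7, "y": -14.5, "z": -3.5, "grip": 0}, {"x": 0, "grip": 0}, {"x": 0, "grip": 0}]'

```text
invalid input at $.increments[0]: expected keys grip, x, y, z, roll
```

Run:
```python
from h import *
s=env.get_state();print(s['clock'],s['tcp_pos'],s['orientation'],s['joint_pos'].round(3),s['wrist_force'])
im=env.read_camera('wrist')[:,:,::-1];cv2.imwrite('pics/w1.png',im)
for X in ((.53,-.234,.156),(.528,-.232,.07)): print(proj(cam('wrist',s),X))
```

```text
0.1 [ 0.19802014 -0.5393524   0.23049429] [-8.09616719e-04  9.84571542e-01  1.74980633e-01 -1.93087804e-05] [-1.359  0.314  0.045  1.304  0.     1.431] [ 0.95144344 -0.23202495 -0.15746718]
[ -300.05439456 -1164.31636331]
[ -40.85560416 -609.89338996]
```

View pics/w1.png

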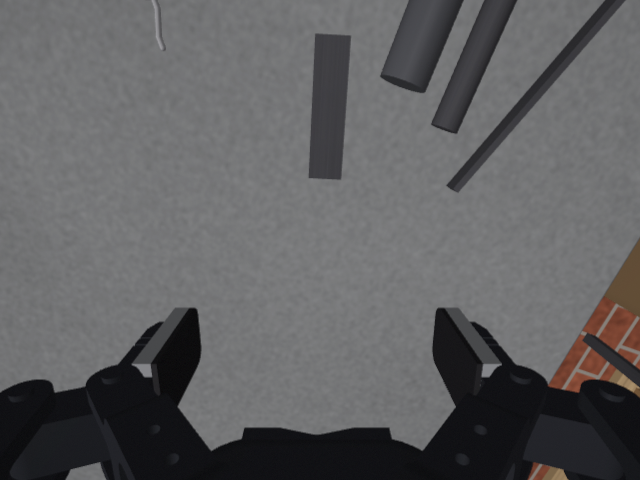

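The move was refused because every row needs all its keys. This picture only shows dark bars on the table below the start pose, and the fingers. Repeating with full rows.

>>> servo_tool --increments '[{"grip": 0, "x": 34.7, "y": -14.5, "z": -3.5, "roll": 0}, {"grip": 0, "x": 34.7, "y": -14.5, "z": -3.5, "roll": 0}, {"grip": 0, "x": 34.7, "y": -14.5, "z": -3.5, "roll": 0}, {"grip": 0, "x": 34.7, "y": -14.5, "z": -3.5, "roll": 0}, {"grip": 0, "x": 34.7, "y": -14.5, "z": -3.5, "roll": 0}]'

```text
clock: 0.57
tcp_pos: [0.3368, -0.4106, 0.2487]
orientation: [-0.0, 0.985, 0.175, -0.0]
wrist_force: [-0.5, -1.1, -0.2]
finger_gap: 0.0851
grip_force: 0.0
```

>>> servo_tool --increments '[{"grip": 0, "x": 34.7, "y": -14.5, "z": -3.5, "roll": 0}, {"grip": 0, "x": 34.7, "y": -14.5, "z": -3.5, "roll": 0}, {"grip": 0, "x": 34.7, "y": -14.5, "z": -3.5, "roll": 0}, {"grip": 0, "x": 34.7, "y": -14.5, "z": -3.5, "roll": 0}, {"grip": 0, "x": 34.7, "y": -14.5, "z": -3.5, "roll": 0}]'

```text
clock: 0.98
tcp_pos: [0.4749, -0.2825, 0.2663]
orientation: [-0.0, 0.985, 0.175, -0.0]
wrist_force: [0.2, -0.4, -0.1]
finger_gap: 0.0853
grip_force: 0.0
```

>>> servo_tool --increments '[{"grip": 0, "x": 34.7, "y": -14.5, "z": -3.5, "roll": 0}, {"grip": 0, "x": 34.7, "y": -14.5, "z": -3.5, "roll": 0}, {"grip": 0, "x": 0, "y": 0, "z": 0, "roll": 0}, {"grip": 0, "x": 0, "y": 0, "z": 0, "roll": 0}]'

```text
clock: 1.32
tcp_pos: [0.5302, -0.2313, 0.2729]
orientation: [-0.0, 0.984, 0.177, -0.0]
wrist_force: [-0.7, 0.5, -0.1]
finger_gap: 0.0853
grip_force: 0.0
```

Run:
```python
from h import *
s=env.get_state();print(s['clock'],s['tcp_pos'],s['orientation'],s['joint_pos'].round(3),s['wrist_force'])
im=env.read_camera('wrist')[:,:,::-1];cv2.imwrite('pics/w2.png',im)
for X in ((.53,-.234,.156),(.528,-.232,.07)): print(proj(cam('wrist',s),X))
```

```text
1.3167 [ 0.53020172 -0.23129842  0.27285435] [-8.51188370e-05  9.84212480e-01  1.76990745e-01 -2.50254366e-04] [-0.55   0.314  0.148  1.405 -0.     2.236] [-0.71801473  0.51557227 -0.08824402]
[320.78586981 236.84198255]
[316.9240801  211.56184647]
```

View pics/w2.png

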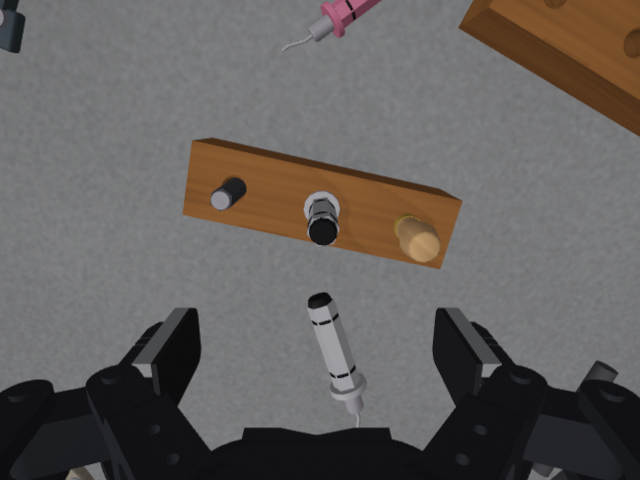

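The tool's cap is at (322,231), its collar at (322,207), the chisel at (222,199) and the file at (421,241). I'll go lower and enlarge to read the hexagon's angle.

>>> servo_tool --increments '[{"grip": 0, "x": 0, "y": 0, "z": 35, "roll": 0}, {"grip": 0, "x": 0, "y": 0, "z": 35, "roll": 0}, {"grip": 0, "x": 0, "y": 0, "z": 0, "roll": 0}, {"grip": 0, "x": 0, "y": 0, "z": 0, "roll": 0}]'

```text
clock: 1.7
tcp_pos: [0.5265, -0.2331, 0.2016]
orientation: [-0.002, 0.985, 0.174, -0.002]
wrist_force: [-0.5, 0.2, 0.3]
finger_gap: 0.0853
grip_force: 0.0
```

Run:
```python
from h import *
s=env.get_state();print(s['clock'],s['tcp_pos'],s['orientation'])
im=env.read_camera('wrist')[:,:,::-1];cv2.imwrite('pics/w3.png',im)
C=cam('wrist',s)
p=proj(C,(.53,-.234,.156));print(p)
x,y=p.astype(int); x0,y0=x-75,y-75-20
cr=im[max(y0,0):y0+150,x0:x0+150]
cv2.imwrite('pics/w3c.png',cv2.resize(cr,None,fx=4,fy=4,interpolation=cv2.INTER_CUBIC));print(x0,y0)
```

```text
1.7 [ 0.52647579 -0.23310898  0.20163831] [-0.00176736  0.98474975  0.17395395 -0.0021958 ]
[321.74613342 267.44616844]
246 172
```

View pics/w3c.png

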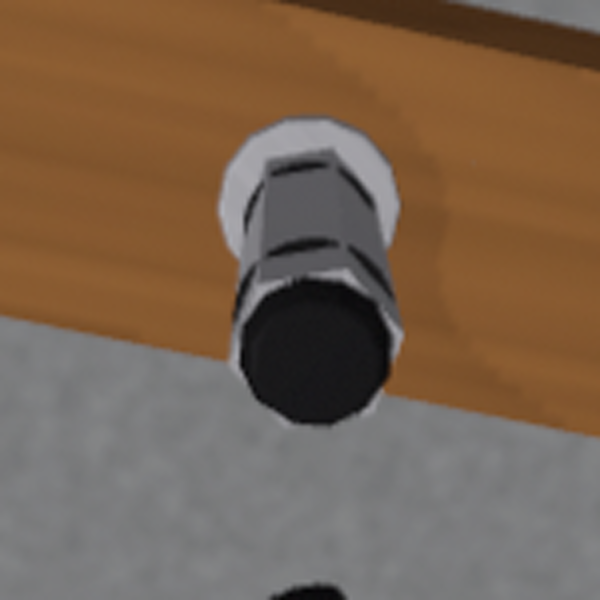

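The cap is centred at crop (316,350) and the collar at (310,200). A hex flat faces up the picture, turned about 7° anticlockwise, so a roll of about -37° puts the fingers across flats and clear of the neighbours.

Run:
```python
from h import *
s=env.get_state()
T=env.get_calibration('wrist')
C=cam('wrist',s)
a=plane(C,(246+316/4,172+350/4),.156);b=plane(C,(246+310/4,172+200/4),.076)
print(a,b)
Rw=rot(s['orientation'])
print((Rw.T@((a+b)/2-s['tcp_pos']))*1000, R.from_matrix(Rw).as_euler('ZYX',degrees=True))
```

```text
[ 0.53566073 -0.23530962  0.156     ] [ 0.53575728 -0.23584074  0.076     ]
[ 6.58843929  4.19032719 87.90918594] [ 2.00484111e+01  4.16988700e-02 -1.79966968e+02]
```

>>> servo_tool --increments '[{"grip": 0, "x": 0, "y": 0, "z": 0, "roll": -7}, {"grip": 0, "x": 0, "y": 0, "z": 0, "roll": -7}, {"grip": 0, "x": 0, "y": 0, "z": 0, "roll": -7}, {"grip": 0, "x": 0, "y": 0, "z": 0, "roll": -7}, {"grip": 0, "x": 0, "y": 0, "z": 0, "roll": -7}]'

```text
clock: 2.17
tcp_pos: [0.5303, -0.2347, 0.2069]
orientation: [0.002, 0.885, 0.465, 0.001]
wrist_force: [-0.4, 0.6, -0.6]
finger_gap: 0.0854
grip_force: 0.0
```

>>> servo_tool --increments '[{"grip": 0, "x": 0, "y": 0, "z": 0, "roll": -2}, {"grip": 0, "x": 0, "y": 0, "z": 0, "roll": 0}, {"grip": 0, "x": 0, "y": 0, "z": 0, "roll": 0}]'

```text
clock: 2.42
tcp_pos: [0.53, -0.2343, 0.2059]
orientation: [0.002, 0.879, 0.477, 0.001]
wrist_force: [-0.0, -0.2, -0.5]
finger_gap: 0.0856
grip_force: 0.0
```

Run:
```python
from h import *
s=env.get_state();print(s['clock'],s['tcp_pos'],s['orientation'])
im=env.read_camera('wrist')[:,:,::-1];cv2.imwrite('pics/w4.png',im)
C=cam('wrist',s)
p=proj(C,(.53,-.234,.156));print(p)
x,y=p.astype(int); x0,y0=x-75,y-95
cv2.imwrite('pics/w4c.png',cv2.resize(im[y0:y0+150,x0:x0+150],None,fx=4,fy=4,interpolation=cv2.INTER_CUBIC));print(x0,y0)
```

```text
2.4167 [ 0.53004267 -0.23425325  0.20585968] [0.00184785 0.8786804  0.47740591 0.00096822]
[315.8916983  270.40964269]
240 175
```

View pics/w4c.png

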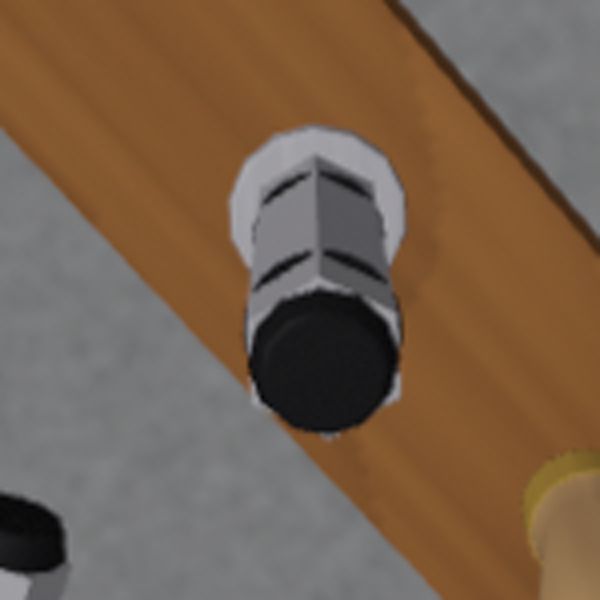

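The hexagon now has flats facing left and right, in line with the fingers. The cap is at (321,265) and the collar at (319,228). Computing the centring shift.

```bash
cat >> h.py <<'E'
def st():
    s=env.get_state();Rw=rot(s['orientation']);e=R.from_matrix(Rw)
    print('t',s['clock'],'tcp',s['tcp_pos'].round(4),'yaw',np.degrees(np.arctan2(Rw[1,0],Rw[0,0])).round(2),'tilt',(Rw[:2,2]*1000).round(1),'F',s['wrist_force'].round(2),'j',s['joint_pos'].round(3),'gap',round(s['finger_gap'],4));return s,Rw
def to(X):
    s,Rw=st();print('tool-frame mm',(Rw.T@(np.asarray(X)-s['tcp_pos'])*1000).round(1))
E
python3 - <<'E'
from h import *
s=env.get_state();C=cam('wrist',s)
a=plane(C,(320.75,265.5),.156);b=plane(C,(319.5,228),.076);print(a,b)
m=(a+b)/2; to((m[0],m[1],.095))
E
```

```text
[ 0.53342413 -0.23270071  0.156     ] [ 0.5331104  -0.23367355  0.076     ]
t 2.4667 tcp [ 0.5298 -0.234   0.2053] yaw 57.04 tilt [ 2.8 -1.9] F [ 0.07 -0.28 -0.44] j [-5.540e-01  3.270e-01  1.000e-03  1.242e+00 -0.000e+00  1.592e+00] gap 0.0854
tool-frame mm [  2.6   2.  110.4]
```

>>> servo_tool --increments '[{"grip": 0, "x": 2.6, "y": 2, "z": 25, "roll": 0}, {"grip": 0, "x": 0, "y": 0, "z": 30, "roll": 0}, {"grip": 0, "x": 0, "y": 0, "z": 30, "roll": 0}, {"grip": 0, "x": 0, "y": 0, "z": 15, "roll": 0}, {"grip": 0, "x": 0, "y": 0, "z": 0, "roll": 0}]' --grip_force 100

```text
clock: 2.88
tcp_pos: [0.53, -0.2308, 0.1]
orientation: [-0.003, 0.878, 0.478, -0.002]
wrist_force: [-0.0, -0.0, -0.6]
finger_gap: 0.0858
grip_force: 0.0
```

```bash
python3 -c "
from h import *
to((.5333,-.2332,.095))"
```

```text
t 2.8833 tcp [ 0.53   -0.2308  0.1   ] yaw 57.09 tilt [-5.3  3.1] F [-0.04 -0.04 -0.63] j [-0.549  0.394 -0.168  1.015 -0.     1.596] gap 0.0858
tool-frame mm [-0.2  4.1  5. ]
```

>>> servo_tool --increments '[{"grip": 0.3, "x": 0, "y": 1.5, "z": 3, "roll": 0}, {"grip": 0.6, "x": 0, "y": 0, "z": 0, "roll": 0}, {"grip": 1, "x": 0, "y": 0, "z": 0, "roll": 0}, {"grip": 1, "x": 0, "y": 0, "z": 0, "roll": 0}, {"grip": 1, "x": 0, "y": 0, "z": 0, "roll": 0}]' --grip_force 100

```text
clock: 3.3
tcp_pos: [0.5342, -0.2332, 0.1016]
orientation: [0.001, 0.878, 0.478, 0.001]
wrist_force: [-0.0, 0.2, 0.3]
finger_gap: 0.0256
grip_force: 0.0
```

>>> servo_tool --increments '[{"grip": 1, "x": 0, "y": 0, "z": 0, "roll": 0}, {"grip": 1, "x": 0, "y": 0, "z": 0, "roll": 0}, {"grip": 1, "x": 0, "y": 0, "z": 0, "roll": 0}, {"grip": 1, "x": 0, "y": 0, "z": 0, "roll": 0}, {"grip": 1, "x": 0, "y": 0, "z": 0, "roll": 0}]'

```text
clock: 3.72
tcp_pos: [0.5342, -0.2331, 0.1017]
orientation: [0.001, 0.878, 0.478, 0.001]
wrist_force: [-1.0, 0.1, 6.3]
finger_gap: 0.0187
grip_force: 97.6
```

```bash
python3 -c "
from h import *
to((.5333,-.2332,.095))"
```

```text
t 3.7167 tcp [ 0.5342 -0.2331  0.1017] yaw 57.15 tilt [ 2.  -1.4] F [-1.    0.07  6.25] j [-0.549  0.395 -0.163  1.011 -0.     1.595] gap 0.0187
tool-frame mm [-0.5 -0.7  6.7]
```

Gripped: gap 18.7 mm, force 98 N. Lifting out and carrying it over the vice.

>>> servo_tool --increments '[{"grip": 1, "x": 0, "y": 0, "z": -15, "roll": 0}, {"grip": 1, "x": 0, "y": 0, "z": -35, "roll": 0}, {"grip": 1, "x": 0, "y": 0, "z": -41, "roll": 0}, {"grip": 1, "x": 0, "y": 0, "z": -41, "roll": 0}, {"grip": 1, "x": 0, "y": 0, "z": -41, "roll": 0}]' --grip_force 110

```text
clock: 4.13
tcp_pos: [0.5328, -0.2323, 0.2748]
orientation: [-0.0, 0.878, 0.478, -0.0]
wrist_force: [1.1, -0.3, -1.5]
finger_gap: 0.0186
grip_force: 107.9
```

>>> servo_tool --increments '[{"grip": 1, "x": 20, "y": -10, "z": 0, "roll": 0}, {"grip": 1, "x": 35, "y": -17.5, "z": 0, "roll": 0}, {"grip": 1, "x": 35, "y": -17.5, "z": 0, "roll": 0}, {"grip": 1, "x": 35, "y": -17.5, "z": 0, "roll": 0}, {"grip": 1, "x": 35, "y": -17.5, "z": 0, "roll": 0}]'

```text
clock: 4.55
tcp_pos: [0.5527, -0.0534, 0.2732]
orientation: [-0.0, 0.878, 0.478, -0.0]
wrist_force: [0.4, -1.1, -1.7]
finger_gap: 0.0185
grip_force: 108.1
```

>>> servo_tool --increments '[{"grip": 1, "x": 35, "y": -17.5, "z": 0, "roll": 0}, {"grip": 1, "x": 35, "y": -17.5, "z": 0, "roll": 0}, {"grip": 1, "x": 35, "y": -17.5, "z": 0, "roll": 0}, {"grip": 1, "x": 35, "y": -17.5, "z": 0, "roll": 0}, {"grip": 1, "x": 20, "y": -10, "z": 0, "roll": 0}]'

```text
clock: 4.97
tcp_pos: [0.5721, 0.1267, 0.273]
orientation: [-0.001, 0.877, 0.48, 0.0]
wrist_force: [0.3, 0.4, -0.5]
finger_gap: 0.0188
grip_force: 108.0
```

>>> servo_tool --increments '[{"grip": 1, "x": 0, "y": 0, "z": 0, "roll": -6.9}, {"grip": 1, "x": 0, "y": 0, "z": 0, "roll": -6.9}, {"grip": 1, "x": 0, "y": 0, "z": 0, "roll": -6.9}, {"grip": 1, "x": 0, "y": 0, "z": 0, "roll": -6.9}, {"grip": 1, "x": 0, "y": 0, "z": 0, "roll": -6.9}]'

```text
clock: 5.38
tcp_pos: [0.5722, 0.1232, 0.2729]
orientation: [-0.0, 0.695, 0.719, -0.0]
wrist_force: [0.1, 0.7, -1.7]
finger_gap: 0.0186
grip_force: 107.9
```

Run:
```python
from h import *
s,_=st()
im=env.read_camera('wrist')[:,:,::-1];cv2.imwrite('pics/w5.png',im)
t=env.read_camera('top')[:,:,::-1];cv2.imwrite('pics/top5.png',t)
print(proj(cam('wrist',s),(.575,.149,.165)))
to((.575,.149,.270))
```

```text
t 5.3833 tcp [0.5722 0.1232 0.2729] yaw 92.02 tilt [-0.9 -0.2] F [ 0.11  0.73 -1.67] j [ 0.075  0.328  0.168  1.411 -0.     1.61 ] gap 0.0186
[321.79088984 200.51655869]
t 5.4833 tcp [0.5723 0.123  0.2729] yaw 91.68 tilt [-0.7 -0.1] F [-0.24  0.09 -2.45] j [ 0.075  0.328  0.168  1.411 -0.     1.616] gap 0.019
tool-frame mm [25.9  3.5  2.9]
```

View pics/w5.png

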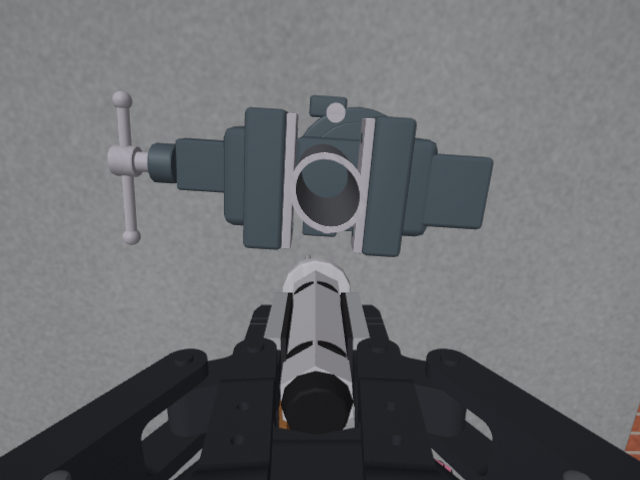

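The rim is centred at (328,191). The light jaw strips run (292,113)–(287,248) and (369,118)–(358,251), and the screw handle is at (122,165). Casting these onto their planes.

Run:
```python
from h import *
s=env.get_state();C=cam('wrist',s)
im=cv2.imread('pics/w5.png');g=cv2.cvtColor(im,cv2.COLOR_BGR2GRAY)
m=((g>140)).astype(np.uint8);m[:100]=0;m[256:]=0;m[:,:270]=0;m[:,385:]=0
# radial scan from rim centre for bright annulus
c0=np.array([328.,191.]);I=[];O=[]
for a in np.radians(np.arange(0,360,5)):
    v=[g[int(round(c0[1]+r*np.sin(a))),int(round(c0[0]+r*np.cos(a)))] for r in np.arange(24,50,.25)]
    d=np.gradient(cv2.GaussianBlur(np.float32(v).reshape(1,-1),(0,0),2)[0])
    i=np.argmax(d[:70]); I.append(c0+(24+.25*i)*np.array([np.cos(a),np.sin(a)]))
P=np.array([plane(C,p,.165)[:2] for p in I])
A=np.c_[2*P,np.ones(len(P))];x=np.linalg.lstsq(A,(P**2).sum(1),rcond=None)[0]
cc=x[:2];rr=np.linalg.norm(P-cc,axis=1)
print('centre',cc,'r',np.sqrt(x[2]+cc@cc))
print((rr*1000).round(1))
E_=cv2.fitEllipse((P*1e5).astype(np.float32));print('ell',E_)
for p in ((292,113),(287,248),(369,118),(358,251)): print(plane(C,p,.126).round(4))
print('top',plane(cam('top'),(248.7,213.4),.165))
for p in ((122,99),(132,237)): print('bar',plane(C,p,.048).round(4))
for p in ((493,158),(484,229)): print('anvil',plane(C,p,.1).round(4))
```

```text
centre [0.57859893 0.15362385] r 0.02077499838763614
[20.1 20.3 20.4 20.8 20.6 21.4 21.6 21.4 21.8 21.9 22.  22.3 21.9 22.3
 22.3 22.  21.8 21.4 21.2 21.3 20.9 20.5 20.5 20.3 20.  19.6 19.3 19.3
 19.4 19.6 19.5 19.4 19.4 19.8 19.7 20.1 20.4 20.5 20.7 20.7 21.4 21.3
 21.8 21.7 21.6 22.3 21.8 22.  22.2 22.1 22.  21.8 21.8 21.6 21.3 21.
 20.8 20.5 20.4 20.2 20.5 20.  19.7 19.3 19.4 19.2 19.3 19.4 19.7 19.5
 19.6 19.8]
ell ((57864.37890625, 15361.87890625), (3886.271484375, 4440.49560546875), 33.82016372680664)
[0.5533 0.2023 0.126 ]
[0.5507 0.104  0.126 ]
[0.6069 0.2005 0.126 ]
[0.605  0.1032 0.126 ]
top [0.57679215 0.15017981 0.165     ]
bar [0.4004 0.2114 0.048 ]
bar [0.3962 0.086  0.048 ]
anvil [0.7089 0.174  0.1   ]
anvil [0.7104 0.1168 0.1   ]
```

The bore fits an ellipse centred at (0.5786, 0.1536) with radii 19.4 and 22.2 mm, minor axis at about +33°. That agrees with the stated 19.5–22.5 mm. Moving to the entry point, 8 mm to the screw side of the centre.

>>> servo_tool --increments '[{"grip": 1, "x": 15, "y": -1, "z": 0, "roll": 0}, {"grip": 1, "x": 15, "y": -1, "z": 0, "roll": 0}, {"grip": 1, "x": 0, "y": 0, "z": 0, "roll": 0}, {"grip": 1, "x": 0, "y": 0, "z": 0, "roll": 0}]' --grip_force 110

```text
clock: 5.82
tcp_pos: [0.5695, 0.1532, 0.2731]
orientation: [0.0, 0.697, 0.717, -0.0]
wrist_force: [-0.2, 0.1, -0.5]
finger_gap: 0.0187
grip_force: 107.9
```

Run:
```python
from h import *
to((.5706,.1536,.2317))
```

```text
t 5.8167 tcp [0.5695 0.1532 0.2731] yaw 91.58 tilt [-0.3 -0.4] F [-0.23  0.12 -0.52] j [ 0.127  0.337  0.18   1.415 -0.     1.67 ] gap 0.0187
tool-frame mm [ 0.4  1.2 41.4]
```

>>> servo_tool --increments '[{"grip": 1, "x": 0.4, "y": 1.2, "z": 11, "roll": 0}, {"grip": 1, "x": 0, "y": 0, "z": 15, "roll": 0}, {"grip": 1, "x": 0, "y": 0, "z": 11, "roll": 0}, {"grip": 1, "x": 0, "y": 0, "z": 4.4, "roll": 0}, {"grip": 1, "x": 0, "y": 0, "z": 0, "roll": 0}]'

```text
clock: 6.23
tcp_pos: [0.5702, 0.1526, 0.2305]
orientation: [-0.001, 0.697, 0.717, -0.001]
wrist_force: [-0.7, -0.3, -0.6]
finger_gap: 0.0187
grip_force: 107.9
```

>>> servo_tool --increments '[{"grip": 1, "x": 0, "y": 0, "z": 0, "roll": 0}, {"grip": 1, "x": 0, "y": 0, "z": 0, "roll": 0}, {"grip": 1, "x": 0, "y": 0, "z": 0, "roll": 0}]'

```text
clock: 6.48
tcp_pos: [0.5714, 0.1532, 0.2328]
orientation: [0.001, 0.697, 0.717, 0.001]
wrist_force: [0.4, 0.4, -1.0]
finger_gap: 0.0185
grip_force: 107.9
```

Run:
```python
from h import *
im=env.read_camera('wrist')[:,:,::-1];cv2.imwrite('pics/w6.png',im)
F=[]
to((.5706,.1536,.2317))
```

```text
t 6.5333 tcp [0.5714 0.1532 0.2328] yaw 91.64 tilt [1.5 0. ] F [-0.43  0.13 -1.76] j [ 0.126  0.344  0.093  1.318 -0.     1.669] gap 0.0188
tool-frame mm [ 0.4 -0.8  1.1]
```

>>> servo_tool --increments '[{"grip": 1, "x": -4, "y": -2, "z": 0.5, "roll": 0}, {"grip": 1, "x": -3, "y": -2, "z": 0.5, "roll": 0}, {"grip": 1, "x": 0, "y": -1, "z": 0, "roll": 0}, {"grip": 1, "x": 0.8, "y": -1, "z": 0, "roll": 0}, {"grip": 1, "x": 0.8, "y": -1, "z": 0, "roll": 0}]'

```text
clock: 6.95
tcp_pos: [0.5661, 0.1478, 0.2317]
orientation: [0.002, 0.697, 0.717, 0.002]
wrist_force: [6.6, 1.6, -2.2]
finger_gap: 0.0187
grip_force: 107.9
```

>>> servo_tool --increments '[{"grip": 1, "x": 0.8, "y": -0.7, "z": 0, "roll": 0}, {"grip": 1, "x": 0.8, "y": -0.7, "z": 0, "roll": 0}, {"grip": 1, "x": 0, "y": 0, "z": 0, "roll": 0}]'

```text
clock: 7.2
tcp_pos: [0.564, 0.1506, 0.2316]
orientation: [0.0, 0.697, 0.717, 0.002]
wrist_force: [3.6, 4.3, -0.9]
finger_gap: 0.0188
grip_force: 108.2
```

Run:
```python
from h import *
to((.5585,.1500,.2317))
```

```text
t 7.2 tcp [0.564  0.1506 0.2316] yaw 91.69 tilt [3.6 2.9] F [ 3.57  4.33 -0.94] j [0.122 0.327 0.066 1.306 0.002 1.664] gap 0.0188
tool-frame mm [-0.4 -5.5 -0.1]
```

>>> servo_tool --increments '[{"grip": 1, "x": 1.2, "y": 0, "z": 0, "roll": 0}, {"grip": 1, "x": 1.2, "y": 0, "z": 0, "roll": 0}, {"grip": 1, "x": 0, "y": 0, "z": 0, "roll": 0}]'

```text
clock: 7.45
tcp_pos: [0.5621, 0.1519, 0.2309]
orientation: [-0.0, 0.697, 0.717, -0.0]
wrist_force: [0.3, 0.8, -0.8]
finger_gap: 0.0187
grip_force: 108.1
```

Run:
```python
from h import *
to((.5585,.1536,.2317))
```

```text
t 7.45 tcp [0.5621 0.1519 0.2309] yaw 91.68 tilt [-0.7 -0.2] F [ 0.25  0.78 -0.81] j [ 0.126  0.328  0.066  1.309 -0.     1.668] gap 0.0187
tool-frame mm [ 1.8 -3.5 -0.8]
```

>>> servo_tool --increments '[{"grip": 1, "x": 0.4, "y": -1, "z": 0, "roll": 0}, {"grip": 1, "x": 0.4, "y": -1, "z": 0, "roll": 0}, {"grip": 1, "x": 0.4, "y": -0.5, "z": 0, "roll": 0}, {"grip": 1, "x": 0.4, "y": 0, "z": 0, "roll": 0}]'

```text
clock: 7.78
tcp_pos: [0.5593, 0.1529, 0.2306]
orientation: [-0.0, 0.697, 0.717, -0.001]
wrist_force: [-0.0, -0.8, -0.3]
finger_gap: 0.0187
grip_force: 108.1
```

Run:
```python
from h import *
to((.5585,.1536,.2317))
```

```text
t 7.7833 tcp [0.5593 0.1529 0.2306] yaw 91.64 tilt [-1.2 -0.6] F [-0.01 -0.82 -0.32] j [ 0.129  0.324  0.06   1.308 -0.     1.671] gap 0.0187
tool-frame mm [ 0.7 -0.8 -1.1]
```

>>> servo_tool --increments '[{"grip": 1, "x": 0.3, "y": -0.7, "z": 0, "roll": 0}, {"grip": 1, "x": 0.3, "y": -0.5, "z": 0, "roll": 0}, {"grip": 1, "x": 0.3, "y": 0, "z": 0, "roll": 0}]'

```text
clock: 8.03
tcp_pos: [0.5586, 0.154, 0.2308]
orientation: [-0.0, 0.697, 0.717, -0.0]
wrist_force: [-0.4, 0.2, -1.3]
finger_gap: 0.0186
grip_force: 108.1
```

Run:
```python
from h import *
to((.5585,.1536,.2317))
```

```text
t 8.0333 tcp [0.5586 0.154  0.2308] yaw 91.65 tilt [-0.3 -0.2] F [-0.37  0.16 -1.28] j [ 0.131  0.322  0.057  1.306 -0.     1.673] gap 0.0186
tool-frame mm [-0.4 -0.1 -0.9]
```

>>> servo_tool --increments '[{"grip": 1, "x": 0.2, "y": -0.6, "z": 0, "roll": 0}, {"grip": 1, "x": 0.2, "y": -0.5, "z": 0, "roll": 0}, {"grip": 1, "x": 0.2, "y": 0, "z": 0, "roll": 0}]'

```text
clock: 8.28
tcp_pos: [0.5577, 0.1546, 0.231]
orientation: [0.0, 0.697, 0.717, 0.0]
wrist_force: [0.9, -0.4, -0.5]
finger_gap: 0.0187
grip_force: 108.1
```

Run:
```python
from h import *
to((.5585,.1536,.2317))
```

```text
t 8.2833 tcp [0.5577 0.1546 0.231 ] yaw 91.65 tilt [ 0.4 -0.2] F [ 0.92 -0.42 -0.46] j [ 0.132  0.32   0.055  1.305 -0.     1.674] gap 0.0187
tool-frame mm [-1.   0.7 -0.7]
```

>>> servo_tool --increments '[{"grip": 1, "x": 0.3, "y": -0.5, "z": 0, "roll": 0}, {"grip": 1, "x": 0.3, "y": -0.3, "z": 0, "roll": 0}, {"grip": 1, "x": 0.3, "y": 0, "z": 0, "roll": 0}]'

```text
clock: 8.53
tcp_pos: [0.5571, 0.1554, 0.231]
orientation: [0.0, 0.697, 0.717, 0.0]
wrist_force: [1.5, -0.6, -0.3]
finger_gap: 0.0188
grip_force: 108.1
```

Run:
```python
from h import *
to((.5585,.1536,.2317))
```

```text
t 8.5333 tcp [0.5571 0.1554 0.231 ] yaw 91.65 tilt [ 0.7 -0.2] F [ 1.47 -0.58 -0.34] j [ 0.133  0.319  0.054  1.305 -0.     1.675] gap 0.0188
tool-frame mm [-1.9  1.4 -0.7]
```

```bash
cat > p.py <<'E'
import sys,json
from h import *
# usage: p.py dphi off1 [n]   (clockwise degrees over n rows, final offset mm beyond fitted ellipse)
dphi,off1=float(sys.argv[1]),float(sys.argv[2]);n=int(sys.argv[3]) if len(sys.argv)>3 else 5
S=json.load(open('cmd.json'));cmd=np.array(S['cmd']);c=np.array([578.6,153.6]);yaw=np.radians(91.65)
tx=np.array([np.cos(yaw),np.sin(yaw)]);ty=np.array([np.sin(yaw),-np.cos(yaw)])
def rad(p): d=np.radians(p-33.8);return 1/np.sqrt((np.cos(d)/19.43)**2+(np.sin(d)/22.2)**2)
def u(p): return np.array([np.cos(np.radians(p)),np.sin(np.radians(p))])
s=env.get_state();F=s['wrist_force'][:2];p=S['phi'];t=s['tcp_pos'][:2]*1000-c
print('t %.2f phi %.0f off %.2f Fr %.2f Ft %.2f Fz %.2f z %.4f tcp r-off %.2f gap %.4f'%(s['clock'],p,S['off'],-F@u(p),F@np.array([u(p)[1],-u(p)[0]]),s['wrist_force'][2],s['tcp_pos'][2],np.hypot(*t)-rad(np.degrees(np.arctan2(t[1],t[0]))),s['finger_gap']))
if dphi or off1!=S['off']:
    rows=[]
    for i in range(1,n+1):
        q=p-dphi*i/n;o=S['off']+(off1-S['off'])*i/n
        d=c+(rad(q)+o)*u(q)-cmd;a=[round(float(d@tx),1),round(float(d@ty),1)];cmd=cmd+a[0]*tx+a[1]*ty;rows.append(a)
    print(rows);json.dump({'cmd':cmd.tolist(),'phi':p-dphi,'off':off1},open('cmd.json','w'))
E
echo '{"cmd":[556.7,155.5],"phi":175,"off":1.7}'>cmd.json; python3 p.py 8 2.9
```

```text
t 8.53 phi 175 off 1.70 Fr 1.52 Ft -0.45 Fz -0.34 z 0.2310 tcp r-off 1.24 gap 0.0188
[[0.7, -0.3], [0.7, -0.2], [0.6, -0.2], [0.7, -0.2], [0.8, -0.2]]
```

>>> servo_tool --increments '[{"grip": 1, "x": 0.7, "y": -0.3, "z": 0, "roll": 0}, {"grip": 1, "x": 0.7, "y": -0.2, "z": 0, "roll": 0}, {"grip": 1, "x": 0.6, "y": -0.2, "z": 0, "roll": 0}, {"grip": 1, "x": 0.7, "y": -0.2, "z": 0, "roll": 0}, {"grip": 1, "x": 0.8, "y": -0.2, "z": 0, "roll": 0}]'

```text
clock: 8.95
tcp_pos: [0.5562, 0.1587, 0.2311]
orientation: [0.001, 0.697, 0.717, 0.0]
wrist_force: [4.0, -2.4, -0.2]
finger_gap: 0.0184
grip_force: 108.2
```

```bash
python3 p.py 6 3.8
```

```text
t 8.95 phi 167 off 2.90 Fr 4.38 Ft -1.41 Fz -0.24 z 0.2311 tcp r-off 2.24 gap 0.0184
[[0.5, -0.1], [0.5, -0.0], [0.6, -0.1], [0.6, -0.1], [0.5, -0.0]]
```

```bash
python3 - <<'E'
import re
t=open('p.py').read()
t=t.replace("dphi,off1=float(sys.argv[1]),float(sys.argv[2]);n=int(sys.argv[3]) if len(sys.argv)>3 else 5","dphi=float(sys.argv[1]);tgt=4.8;k=2.5;n=5")
t=t.replace("if dphi or","off1=round(S['off']+float(np.clip(.7*(tgt+F@u(p))/k,-1,.7)),2);print('new off',off1)\nif dphi or")
open('p.py','w').write(t)
E
echo '{"cmd":[554.9,158.9],"phi":167,"off":2.9}'>cmd.json
python3 - <<'E'
import sys,json
sys.path.insert(0,'.')
import numpy as np
# command after the executed rows
y=np.radians(91.65);tx=np.array([np.cos(y),np.sin(y)]);ty=np.array([np.sin(y),-np.cos(y)])
c=np.array([556.7,155.5])+3.5*tx-1.1*ty;print(c)
json.dump({'cmd':c.tolist(),'phi':167,'off':2.9},open('cmd.json','w'))
E
python3 p.py 15
```

```text
[555.49967726 158.96687544]
t 8.95 phi 167 off 2.90 Fr 4.38 Ft -1.41 Fz -0.24 z 0.2311 tcp r-off 2.24 gap 0.0184
new off 3.02
[[1.2, 0.2], [1.2, 0.3], [1.3, 0.3], [1.2, 0.4], [1.2, 0.4]]
```

>>> servo_tool --increments '[{"grip": 1, "x": 1.2, "y": 0.2, "z": 0, "roll": 0}, {"grip": 1, "x": 1.2, "y": 0.3, "z": 0, "roll": 0}, {"grip": 1, "x": 1.3, "y": 0.3, "z": 0, "roll": 0}, {"grip": 1, "x": 1.2, "y": 0.4, "z": 0, "roll": 0}, {"grip": 1, "x": 1.2, "y": 0.4, "z": 0, "roll": 0}]'

```text
clock: 9.37
tcp_pos: [0.557, 0.1649, 0.2309]
orientation: [0.0, 0.697, 0.717, -0.0]
wrist_force: [3.7, -3.2, 0.1]
finger_gap: 0.0188
grip_force: 108.2
```

```bash
python3 p.py 15
```

```text
t 9.37 phi 152 off 3.02 Fr 4.76 Ft -1.14 Fz 0.10 z 0.2309 tcp r-off 2.88 gap 0.0188
new off 3.03
[[1.2, 0.6], [1.1, 0.6], [1.1, 0.7], [1.1, 0.8], [1.0, 0.8]]
```

>>> servo_tool --increments '[{"grip": 1, "x": 1.2, "y": 0.6, "z": 0, "roll": 0}, {"grip": 1, "x": 1.1, "y": 0.6, "z": 0, "roll": 0}, {"grip": 1, "x": 1.1, "y": 0.7, "z": 0, "roll": 0}, {"grip": 1, "x": 1.1, "y": 0.8, "z": 0, "roll": 0}, {"grip": 1, "x": 1.0, "y": 0.8, "z": 0, "roll": 0}]'

```text
clock: 9.78
tcp_pos: [0.56, 0.1707, 0.2306]
orientation: [-0.0, 0.697, 0.717, -0.0]
wrist_force: [0.9, -4.5, 0.3]
finger_gap: 0.0187
grip_force: 108.2
```

```bash
python3 p.py 15
```

```text
t 9.78 phi 137 off 3.03 Fr 3.72 Ft -2.69 Fz 0.31 z 0.2306 tcp r-off 3.25 gap 0.0187
new off 3.33
[[1.0, 0.9], [0.9, 0.9], [0.9, 1.0], [0.8, 1.0], [0.8, 1.1]]
```

>>> servo_tool --increments '[{"grip": 1, "x": 1.0, "y": 0.9, "z": 0, "roll": 0}, {"grip": 1, "x": 0.9, "y": 0.9, "z": 0, "roll": 0}, {"grip": 1, "x": 0.9, "y": 1.0, "z": 0, "roll": 0}, {"grip": 1, "x": 0.8, "y": 1.0, "z": 0, "roll": 0}, {"grip": 1, "x": 0.8, "y": 1.1, "z": 0, "roll": 0}]'

```text
clock: 10.2
tcp_pos: [0.5648, 0.1754, 0.2306]
orientation: [-0.0, 0.697, 0.717, -0.0]
wrist_force: [0.4, -3.0, -0.6]
finger_gap: 0.0185
grip_force: 108.2
```

```bash
python3 p.py 15
```

```text
t 10.20 phi 122 off 3.33 Fr 2.79 Ft -1.25 Fz -0.56 z 0.2306 tcp r-off 3.60 gap 0.0185
new off 3.89
[[0.7, 1.2], [0.7, 1.1], [0.6, 1.3], [0.4, 1.2], [0.5, 1.3]]
```

>>> servo_tool --increments '[{"grip": 1, "x": 0.8, "y": 1.2, "z": 0, "roll": 0}, {"grip": 1, "x": 0.8, "y": 1.1, "z": 0, "roll": 0}, {"grip": 1, "x": 0.6, "y": 1.3, "z": 0, "roll": 0}, {"grip": 1, "x": 0.4, "y": 1.2, "z": 0, "roll": 0}, {"grip": 1, "x": 0.5, "y": 1.3, "z": 0, "roll": 0}]'

```text
clock: 10.62
tcp_pos: [0.5709, 0.1785, 0.2307]
orientation: [-0.0, 0.697, 0.717, -0.0]
wrist_force: [-1.5, -3.8, 0.6]
finger_gap: 0.0187
grip_force: 108.3
```

```bash
python3 p.py 15
```

```text
t 10.62 phi 107 off 3.89 Fr 3.22 Ft -2.60 Fz 0.55 z 0.2307 tcp r-off 4.13 gap 0.0187
new off 4.33
[[0.3, 1.3], [0.2, 1.3], [0.2, 1.4], [0.0, 1.3], [0.0, 1.4]]
```

>>> servo_tool --increments '[{"grip": 1, "x": 0.4, "y": 1.3, "z": 0, "roll": 0}, {"grip": 1, "x": 0.3, "y": 1.3, "z": 0, "roll": 0}, {"grip": 1, "x": 0.2, "y": 1.4, "z": 0, "roll": 0}, {"grip": 1, "x": 0, "y": 1.3, "z": 0, "roll": 0}, {"grip": 1, "x": 0, "y": 1.4, "z": 0, "roll": 0}]'

```text
clock: 11.03
tcp_pos: [0.5773, 0.1794, 0.2307]
orientation: [-0.0, 0.697, 0.717, -0.001]
wrist_force: [-3.4, -4.8, 1.2]
finger_gap: 0.0187
grip_force: 108.4
```

```bash
python3 p.py 15
```

```text
t 11.03 phi 92 off 4.33 Fr 4.65 Ft -3.57 Fz 1.25 z 0.2307 tcp r-off 4.44 gap 0.0187
new off 4.37
[[-0.1, 1.3], [-0.3, 1.3], [-0.3, 1.3], [-0.4, 1.3], [-0.4, 1.2]]
```

>>> servo_tool --increments '[{"grip": 1, "x": -0.2, "y": 1.3, "z": 0, "roll": 0}, {"grip": 1, "x": -0.3, "y": 1.3, "z": 0, "roll": 0}, {"grip": 1, "x": -0.4, "y": 1.3, "z": 0, "roll": 0}, {"grip": 1, "x": -0.4, "y": 1.3, "z": 0, "roll": 0}, {"grip": 1, "x": -0.4, "y": 1.2, "z": 0, "roll": 0}]'

```text
clock: 11.45
tcp_pos: [0.5832, 0.178, 0.2305]
orientation: [-0.001, 0.697, 0.717, -0.001]
wrist_force: [-4.4, -3.3, 0.2]
finger_gap: 0.0184
grip_force: 108.4
```

```bash
python3 p.py 15
```

```text
t 11.45 phi 77 off 4.37 Fr 4.17 Ft -3.57 Fz 0.20 z 0.2305 tcp r-off 4.15 gap 0.0184
new off 4.55
[[-0.4, 1.3], [-0.6, 1.2], [-0.5, 1.1], [-0.7, 1.2], [-0.6, 1.1]]
```

>>> servo_tool --increments '[{"grip": 1, "x": -0.5, "y": 1.2, "z": 0, "roll": 0}, {"grip": 1, "x": -0.6, "y": 1.2, "z": 0, "roll": 0}, {"grip": 1, "x": -0.6, "y": 1.1, "z": 0, "roll": 0}, {"grip": 1, "x": -0.7, "y": 1.1, "z": 0, "roll": 0}, {"grip": 1, "x": -0.7, "y": 1.1, "z": 0, "roll": 0}]'

```text
clock: 11.87
tcp_pos: [0.5884, 0.1755, 0.2303]
orientation: [-0.002, 0.697, 0.717, -0.001]
wrist_force: [-5.3, -2.7, 0.8]
finger_gap: 0.0185
grip_force: 108.5
```

```bash
python3 - <<'E'
import json,numpy as np
S=json.load(open('cmd.json'));y=np.radians(91.65);tx=np.array([np.cos(y),np.sin(y)]);ty=np.array([np.sin(y),-np.cos(y)])
S['cmd']=(np.array(S['cmd'])+(-.3)*tx+(-.2)*ty).tolist();S['off']=4.3;json.dump(S,open('cmd.json','w'))
t=open('p.py').read()
t=t.replace("(tgt+F@u(p))","(tgt-Fn)").replace("print('t %.2f","d=np.radians(p-33.8);w=33.8+np.degrees(np.arctan2(np.sin(d)/22.2**2,np.cos(d)/19.43**2));Fn=-F@u(w);print('Fn %.2f |F| %.2f'%(Fn,np.hypot(*F)));print('t %.2f")
open('p.py','w').write(t)
E
python3 p.py 15
```

```text
Fn 5.22 |F| 5.95
t 11.87 phi 62 off 4.30 Fr 4.90 Ft -3.38 Fz 0.77 z 0.2303 tcp r-off 3.86 gap 0.0185
new off 4.18
[[-0.7, 1.1], [-0.8, 0.9], [-0.9, 1.0], [-0.8, 0.9], [-0.9, 0.8]]
```

>>> servo_tool --increments '[{"grip": 1, "x": -0.7, "y": 1.1, "z": 0, "roll": 0}, {"grip": 1, "x": -0.8, "y": 0.9, "z": 0, "roll": 0}, {"grip": 1, "x": -0.9, "y": 0.9, "z": 0, "roll": 0}, {"grip": 1, "x": -0.9, "y": 0.8, "z": 0, "roll": 0}, {"grip": 1, "x": -1.0, "y": 0.7, "z": 0, "roll": 0}]'

```text
clock: 12.28
tcp_pos: [0.5928, 0.1717, 0.2303]
orientation: [-0.002, 0.697, 0.717, -0.001]
wrist_force: [-5.2, -0.3, 0.1]
finger_gap: 0.0183
grip_force: 108.5
```

```bash
cat > adj.py <<'E'
import json,sys,numpy as np
S=json.load(open('cmd.json'));y=np.radians(91.65);tx=np.array([np.cos(y),np.sin(y)]);ty=np.array([np.sin(y),-np.cos(y)])
a,b=map(float,sys.argv[1:3]);d=a*tx+b*ty;p=np.radians(S['phi'])
S['cmd']=(np.array(S['cmd'])+d).tolist();S['off']+=float(d@[np.cos(p),np.sin(p)]);json.dump(S,open('cmd.json','w'))
E
python3 adj.py -0.2 -0.3; python3 p.py 15
```

```text
Fn 3.95 |F| 5.24
t 12.28 phi 47 off 3.83 Fr 3.76 Ft -3.64 Fz 0.09 z 0.2303 tcp r-off 3.36 gap 0.0183
new off 4.06
[[-1.0, 0.9], [-0.9, 0.8], [-1.0, 0.8], [-0.9, 0.7], [-1.1, 0.7]]
```

>>> servo_tool --increments '[{"grip": 1, "x": -1.0, "y": 0.9, "z": 0, "roll": 0}, {"grip": 1, "x": -0.9, "y": 0.7, "z": 0, "roll": 0}, {"grip": 1, "x": -1.0, "y": 0.7, "z": 0, "roll": 0}, {"grip": 1, "x": -0.9, "y": 0.7, "z": 0, "roll": 0}, {"grip": 1, "x": -1.1, "y": 0.6, "z": 0, "roll": 0}]'

```text
clock: 12.7
tcp_pos: [0.5963, 0.1674, 0.2302]
orientation: [-0.002, 0.696, 0.718, -0.001]
wrist_force: [-6.0, -0.5, -0.0]
finger_gap: 0.0185
grip_force: 108.5
```

```bash
python3 adj.py 0 -0.3; python3 p.py 15
```

```text
Fn 5.30 |F| 5.99
t 12.70 phi 32 off 3.80 Fr 5.32 Ft -2.74 Fz -0.01 z 0.2302 tcp r-off 3.01 gap 0.0185
new off 3.66
[[-1.2, 0.7], [-1.1, 0.5], [-1.1, 0.5], [-1.1, 0.4], [-1.2, 0.4]]
```

>>> servo_tool --increments '[{"grip": 1, "x": -1.2, "y": 0.6, "z": 0, "roll": 0}, {"grip": 1, "x": -1.1, "y": 0.4, "z": 0, "roll": 0}, {"grip": 1, "x": -1.1, "y": 0.4, "z": 0, "roll": 0}, {"grip": 1, "x": -1.1, "y": 0.3, "z": 0, "roll": 0}, {"grip": 1, "x": -1.2, "y": 0.3, "z": 0, "roll": 0}]'

```text
clock: 13.12
tcp_pos: [0.5988, 0.1622, 0.2303]
orientation: [-0.002, 0.696, 0.718, -0.0]
wrist_force: [-5.4, 0.6, -0.5]
finger_gap: 0.0184
grip_force: 108.5
```

```bash
python3 adj.py 0 -0.5; python3 p.py 15
```

```text
Fn 4.82 |F| 5.43
t 13.12 phi 17 off 3.18 Fr 4.97 Ft -2.19 Fz -0.45 z 0.2303 tcp r-off 2.46 gap 0.0184
new off 3.17
[[-1.2, 0.4], [-1.2, 0.3], [-1.2, 0.2], [-1.2, 0.2], [-1.2, 0.2]]
```

>>> servo_tool --increments '[{"grip": 1, "x": -1.2, "y": 0.3, "z": 0, "roll": 0}, {"grip": 1, "x": -1.2, "y": 0.2, "z": 0, "roll": 0}, {"grip": 1, "x": -1.2, "y": 0.1, "z": 0, "roll": 0}, {"grip": 1, "x": -1.2, "y": 0.1, "z": 0, "roll": 0}, {"grip": 1, "x": -1.2, "y": 0.1, "z": 0, "roll": 0}]'

```text
clock: 13.53
tcp_pos: [0.6003, 0.1564, 0.2305]
orientation: [-0.002, 0.696, 0.718, 0.0]
wrist_force: [-4.2, 2.2, -1.0]
finger_gap: 0.0188
grip_force: 108.4
```

```bash
python3 adj.py 0 -0.5; python3 p.py 15
```

```text
Fn 3.87 |F| 4.78
t 13.53 phi 2 off 2.67 Fr 4.16 Ft -2.35 Fz -1.05 z 0.2305 tcp r-off 1.98 gap 0.0188
new off 2.93
[[-1.2, 0.1], [-1.2, 0.1], [-1.2, 0.1], [-1.3, -0.0], [-1.2, -0.1]]
```

>>> servo_tool --increments '[{"grip": 1, "x": -1.2, "y": 0.1, "z": 0, "roll": 0}, {"grip": 1, "x": -1.2, "y": 0.1, "z": 0, "roll": 0}, {"grip": 1, "x": -1.2, "y": 0, "z": 0, "roll": 0}, {"grip": 1, "x": -1.3, "y": -0.1, "z": 0, "roll": 0}, {"grip": 1, "x": -1.2, "y": -0.1, "z": 0, "roll": 0}]'

```text
clock: 13.95
tcp_pos: [0.6006, 0.1506, 0.2306]
orientation: [-0.002, 0.696, 0.718, 0.001]
wrist_force: [-5.4, 3.2, 0.2]
finger_gap: 0.0186
grip_force: 108.5
```

```bash
python3 adj.py 0 -0.2; python3 p.py 15
```

```text
Fn 5.66 |F| 6.28
t 13.95 phi -13 off 2.74 Fr 5.97 Ft -1.95 Fz 0.20 z 0.2306 tcp r-off 1.66 gap 0.0186
new off 2.5
[[-1.2, -0.3], [-1.2, -0.3], [-1.2, -0.4], [-1.1, -0.4], [-1.2, -0.5]]
```

>>> servo_tool --increments '[{"grip": 1, "x": -1.2, "y": -0.4, "z": 0, "roll": 0}, {"grip": 1, "x": -1.2, "y": -0.4, "z": 0, "roll": 0}, {"grip": 1, "x": -1.2, "y": -0.4, "z": 0, "roll": 0}, {"grip": 1, "x": -1.1, "y": -0.5, "z": 0, "roll": 0}, {"grip": 1, "x": -1.2, "y": -0.5, "z": 0, "roll": 0}]'

```text
clock: 14.37
tcp_pos: [0.5992, 0.1449, 0.2309]
orientation: [-0.002, 0.696, 0.718, 0.002]
wrist_force: [-3.0, 4.0, -0.3]
finger_gap: 0.0187
grip_force: 108.5
```

```bash
python3 adj.py 0 -0.3; python3 p.py 15
```

```text
Fn 4.25 |F| 5.03
t 14.37 phi -28 off 2.24 Fr 4.54 Ft -2.17 Fz -0.28 z 0.2309 tcp r-off 1.11 gap 0.0187
new off 2.39
[[-1.0, -0.5], [-1.1, -0.5], [-1.1, -0.7], [-1.1, -0.7], [-1.0, -0.8]]
```

>>> servo_tool --increments '[{"grip": 1, "x": -1.0, "y": -0.6, "z": 0, "roll": 0}, {"grip": 1, "x": -1.1, "y": -0.6, "z": 0, "roll": 0}, {"grip": 1, "x": -1.0, "y": -0.7, "z": 0, "roll": 0}, {"grip": 1, "x": -1.0, "y": -0.8, "z": 0, "roll": 0}, {"grip": 1, "x": -1.0, "y": -0.8, "z": 0, "roll": 0}]'

```text
clock: 14.78
tcp_pos: [0.5965, 0.1395, 0.2311]
orientation: [-0.001, 0.696, 0.718, 0.002]
wrist_force: [-1.0, 4.8, -0.6]
finger_gap: 0.0187
grip_force: 108.5
```

```bash
python3 adj.py 0.2 -0.3; python3 p.py 15
```

```text
Fn 3.80 |F| 4.92
t 14.78 phi -43 off 2.04 Fr 4.00 Ft -2.86 Fz -0.61 z 0.2311 tcp r-off 0.89 gap 0.0187
new off 2.32
[[-0.9, -0.8], [-0.9, -0.9], [-0.9, -0.9], [-0.8, -1.0], [-0.7, -1.1]]
```

>>> servo_tool --increments '[{"grip": 1, "x": -0.8, "y": -0.9, "z": 0, "roll": 0}, {"grip": 1, "x": -0.9, "y": -0.9, "z": 0, "roll": 0}, {"grip": 1, "x": -0.8, "y": -0.9, "z": 0, "roll": 0}, {"grip": 1, "x": -0.8, "y": -1.0, "z": 0, "roll": 0}, {"grip": 1, "x": -0.7, "y": -1.1, "z": 0, "roll": 0}]'

```text
clock: 15.2
tcp_pos: [0.5925, 0.1354, 0.2314]
orientation: [-0.001, 0.696, 0.718, 0.003]
wrist_force: [-1.1, 4.9, 1.0]
finger_gap: 0.0186
grip_force: 108.5
```

```bash
python3 adj.py 0.2 -0.1; python3 p.py 15
```

```text
Fn 4.73 |F| 4.99
t 15.20 phi -58 off 2.10 Fr 4.71 Ft -1.62 Fz 0.99 z 0.2314 tcp r-off 0.68 gap 0.0186
new off 2.12
[[-0.6, -1.1], [-0.5, -1.2], [-0.5, -1.2], [-0.3, -1.2], [-0.3, -1.2]]
```

>>> servo_tool --increments '[{"grip": 1, "x": -0.6, "y": -1.1, "z": 0, "roll": 0}, {"grip": 1, "x": -0.5, "y": -1.2, "z": 0, "roll": 0}, {"grip": 1, "x": -0.4, "y": -1.2, "z": 0, "roll": 0}, {"grip": 1, "x": -0.3, "y": -1.2, "z": 0, "roll": 0}, {"grip": 1, "x": -0.3, "y": -1.2, "z": 0, "roll": 0}]'

```text
clock: 15.62
tcp_pos: [0.5871, 0.1326, 0.2316]
orientation: [-0.0, 0.696, 0.718, 0.003]
wrist_force: [1.1, 5.5, -0.5]
finger_gap: 0.0186
grip_force: 108.5
```

```bash
python3 adj.py 0.1 0; python3 p.py 15
```

```text
Fn 5.15 |F| 5.61
t 15.62 phi -73 off 2.02 Fr 4.95 Ft -2.64 Fz -0.49 z 0.2316 tcp r-off 0.58 gap 0.0186
new off 1.93
[[-0.2, -1.3], [-0.1, -1.2], [-0.0, -1.3], [0.0, -1.2], [0.1, -1.2]]
```

>>> servo_tool --increments '[{"grip": 1, "x": -0.1, "y": -1.3, "z": 0, "roll": 0}, {"grip": 1, "x": -0.1, "y": -1.2, "z": 0, "roll": 0}, {"grip": 1, "x": 0, "y": -1.3, "z": 0, "roll": 0}, {"grip": 1, "x": 0, "y": -1.2, "z": 0, "roll": 0}, {"grip": 1, "x": 0.1, "y": -1.2, "z": 0, "roll": 0}]'

```text
clock: 16.03
tcp_pos: [0.5813, 0.1317, 0.2317]
orientation: [0.001, 0.697, 0.717, 0.002]
wrist_force: [2.9, 4.8, 0.6]
finger_gap: 0.0187
grip_force: 108.5
```

```bash
python3 adj.py 0.1 0; python3 p.py 15
```

```text
Fn 5.02 |F| 5.58
t 16.03 phi -88 off 1.83 Fr 4.68 Ft -3.04 Fz 0.62 z 0.2317 tcp r-off 0.56 gap 0.0187
new off 1.77
[[0.2, -1.2], [0.2, -1.2], [0.4, -1.2], [0.3, -1.1], [0.4, -1.1]]
```

>>> servo_tool --increments '[{"grip": 1, "x": 0.2, "y": -1.2, "z": 0, "roll": 0}, {"grip": 1, "x": 0.3, "y": -1.2, "z": 0, "roll": 0}, {"grip": 1, "x": 0.4, "y": -1.2, "z": 0, "roll": 0}, {"grip": 1, "x": 0.4, "y": -1.1, "z": 0, "roll": 0}, {"grip": 1, "x": 0.4, "y": -1.1, "z": 0, "roll": 0}]'

```text
clock: 16.45
tcp_pos: [0.5752, 0.1325, 0.2315]
orientation: [0.001, 0.697, 0.717, 0.001]
wrist_force: [4.4, 3.4, 0.2]
finger_gap: 0.0185
grip_force: 108.5
```

```bash
python3 adj.py 0.2 0; python3 p.py 15
```

```text
Fn 4.70 |F| 5.56
t 16.45 phi -103 off 1.58 Fr 4.27 Ft -3.55 Fz 0.18 z 0.2315 tcp r-off 0.61 gap 0.0185
new off 1.61
[[0.5, -1.0], [0.5, -1.1], [0.5, -1.0], [0.6, -1.0], [0.6, -0.9]]
```

>>> servo_tool --increments '[{"grip": 1, "x": 0.5, "y": -1.0, "z": 0, "roll": 0}, {"grip": 1, "x": 0.5, "y": -1.1, "z": 0, "roll": 0}, {"grip": 1, "x": 0.5, "y": -1.0, "z": 0, "roll": 0}, {"grip": 1, "x": 0.6, "y": -1.0, "z": 0, "roll": 0}, {"grip": 1, "x": 0.6, "y": -0.9, "z": 0, "roll": 0}]'

```text
clock: 16.87
tcp_pos: [0.5701, 0.1346, 0.2315]
orientation: [0.001, 0.697, 0.717, 0.001]
wrist_force: [4.0, 1.4, 0.3]
finger_gap: 0.0185
grip_force: 108.4
```

```bash
python3 p.py 15
```

```text
Fn 3.43 |F| 4.28
t 16.87 phi -118 off 1.61 Fr 3.15 Ft -2.90 Fz 0.35 z 0.2315 tcp r-off 0.68 gap 0.0185
new off 1.99
[[0.6, -1.0], [0.7, -0.9], [0.7, -0.9], [0.7, -0.9], [0.7, -0.8]]
```

>>> servo_tool --increments '[{"grip": 1, "x": 0.6, "y": -1.0, "z": 0, "roll": 0}, {"grip": 1, "x": 0.7, "y": -0.9, "z": 0, "roll": 0}, {"grip": 1, "x": 0.7, "y": -0.9, "z": 0, "roll": 0}, {"grip": 1, "x": 0.7, "y": -0.9, "z": 0, "roll": 0}, {"grip": 1, "x": 0.7, "y": -0.8, "z": 0, "roll": 0}]'

```text
clock: 17.28
tcp_pos: [0.5655, 0.1377, 0.2315]
orientation: [0.001, 0.697, 0.717, 0.001]
wrist_force: [4.3, 1.5, 0.7]
finger_gap: 0.0184
grip_force: 108.4
```

```bash
python3 p.py 15
```

```text
Fn 4.12 |F| 4.53
t 17.28 phi -133 off 1.99 Fr 4.02 Ft -2.10 Fz 0.70 z 0.2315 tcp r-off 1.03 gap 0.0184
new off 2.18
[[0.9, -0.8], [0.8, -0.7], [0.9, -0.7], [0.9, -0.7], [0.9, -0.6]]
```

>>> servo_tool --increments '[{"grip": 1, "x": 0.9, "y": -0.8, "z": 0, "roll": 0}, {"grip": 1, "x": 0.8, "y": -0.7, "z": 0, "roll": 0}, {"grip": 1, "x": 0.9, "y": -0.7, "z": 0, "roll": 0}, {"grip": 1, "x": 0.9, "y": -0.7, "z": 0, "roll": 0}, {"grip": 1, "x": 0.9, "y": -0.6, "z": 0, "roll": 0}]'

```text
clock: 17.7
tcp_pos: [0.5619, 0.1416, 0.2314]
orientation: [0.002, 0.697, 0.717, 0.001]
wrist_force: [4.3, 0.6, -0.5]
finger_gap: 0.0187
grip_force: 108.4
```

```bash
python3 p.py 15
```

```text
Fn 3.96 |F| 4.34
t 17.70 phi -148 off 2.18 Fr 3.97 Ft -1.75 Fz -0.52 z 0.2314 tcp r-off 1.18 gap 0.0187
new off 2.42
[[1.0, -0.6], [1.0, -0.6], [1.0, -0.5], [1.1, -0.5], [1.0, -0.4]]
```

>>> servo_tool --increments '[{"grip": 1, "x": 1.0, "y": -0.6, "z": 0, "roll": 0}, {"grip": 1, "x": 1.0, "y": -0.6, "z": 0, "roll": 0}, {"grip": 1, "x": 1.0, "y": -0.5, "z": 0, "roll": 0}, {"grip": 1, "x": 1.1, "y": -0.5, "z": 0, "roll": 0}, {"grip": 1, "x": 1.0, "y": -0.4, "z": 0, "roll": 0}]'

```text
clock: 18.12
tcp_pos: [0.5588, 0.1465, 0.2313]
orientation: [0.002, 0.697, 0.717, 0.0]
wrist_force: [5.6, 0.1, -0.1]
finger_gap: 0.0185
grip_force: 108.5
```

```bash
python3 p.py 15
```

```text
Fn 5.31 |F| 5.63
t 18.12 phi -163 off 2.42 Fr 5.42 Ft -1.50 Fz -0.11 z 0.2313 tcp r-off 1.52 gap 0.0185
new off 2.28
[[1.1, -0.3], [1.2, -0.3], [1.1, -0.2], [1.2, -0.2], [1.1, -0.1]]
```

>>> servo_tool --increments '[{"grip": 1, "x": 1.1, "y": -0.3, "z": 0, "roll": 0}, {"grip": 1, "x": 1.2, "y": -0.3, "z": 0, "roll": 0}, {"grip": 1, "x": 1.1, "y": -0.2, "z": 0, "roll": 0}, {"grip": 1, "x": 1.2, "y": -0.2, "z": 0, "roll": 0}, {"grip": 1, "x": 1.1, "y": -0.1, "z": 0, "roll": 0}]'

```text
clock: 18.53
tcp_pos: [0.5568, 0.1523, 0.231]
orientation: [0.001, 0.697, 0.717, -0.0]
wrist_force: [4.1, -1.7, 0.8]
finger_gap: 0.0186
grip_force: 108.6
```

```bash
python3 p.py 15
```

```text
Fn 3.83 |F| 4.45
t 18.53 phi -178 off 2.28 Fr 4.06 Ft -1.83 Fz 0.79 z 0.2310 tcp r-off 1.80 gap 0.0186
new off 2.55
[[1.2, -0.2], [1.2, -0.1], [1.2, -0.0], [1.2, -0.0], [1.3, 0.1]]
```

>>> servo_tool --increments '[{"grip": 1, "x": 1.2, "y": -0.2, "z": 0, "roll": 0}, {"grip": 1, "x": 1.2, "y": -0.1, "z": 0, "roll": 0}, {"grip": 1, "x": 1.2, "y": 0, "z": 0, "roll": 0}, {"grip": 1, "x": 1.2, "y": 0, "z": 0, "roll": 0}, {"grip": 1, "x": 1.3, "y": 0.1, "z": 0, "roll": 0}]'

```text
clock: 18.95
tcp_pos: [0.5561, 0.1582, 0.2308]
orientation: [0.001, 0.697, 0.717, -0.001]
wrist_force: [4.5, -3.1, 0.3]
finger_gap: 0.0185
grip_force: 108.5
```

```bash
python3 p.py 15
```

```text
Fn 4.74 |F| 5.42
t 18.95 phi -193 off 2.55 Fr 5.05 Ft -1.97 Fz 0.29 z 0.2308 tcp r-off 2.27 gap 0.0185
new off 2.57
[[1.2, 0.2], [1.2, 0.2], [1.2, 0.4], [1.2, 0.4], [1.2, 0.4]]
```

>>> servo_tool --increments '[{"grip": 1, "x": 1.2, "y": 0.2, "z": 0, "roll": 0}, {"grip": 1, "x": 1.2, "y": 0.2, "z": 0, "roll": 0}, {"grip": 1, "x": 1.2, "y": 0.3, "z": 0, "roll": 0}, {"grip": 1, "x": 1.2, "y": 0.4, "z": 0, "roll": 0}, {"grip": 1, "x": 1.2, "y": 0.4, "z": 0, "roll": 0}]'

```text
clock: 19.37
tcp_pos: [0.557, 0.1645, 0.2307]
orientation: [0.0, 0.697, 0.717, -0.001]
wrist_force: [3.3, -3.2, 1.3]
finger_gap: 0.0185
grip_force: 108.5
```

```bash
python3 adj.py 0 -0.1;python3 p.py 15
```

```text
Fn 4.27 |F| 4.63
t 19.37 phi -208 off 2.66 Fr 4.45 Ft -1.28 Fz 1.34 z 0.2307 tcp r-off 2.78 gap 0.0185
new off 2.81
[[1.2, 0.6], [1.1, 0.6], [1.1, 0.6], [1.1, 0.8], [1.0, 0.8]]
```

>>> servo_tool --increments '[{"grip": 1, "x": 1.2, "y": 0.6, "z": 0, "roll": 0}, {"grip": 1, "x": 1.1, "y": 0.6, "z": 0, "roll": 0}, {"grip": 1, "x": 1.1, "y": 0.6, "z": 0, "roll": 0}, {"grip": 1, "x": 1.1, "y": 0.7, "z": 0, "roll": 0}, {"grip": 1, "x": 1.1, "y": 0.8, "z": 0, "roll": 0}]'

```text
clock: 19.78
tcp_pos: [0.56, 0.1708, 0.2306]
orientation: [-0.0, 0.697, 0.717, -0.001]
wrist_force: [1.2, -3.8, 1.0]
finger_gap: 0.0187
grip_force: 108.5
```

```bash
python3 adj.py 0.1 -0.1;python3 p.py 15
```

```text
Fn 3.33 |F| 4.01
t 19.78 phi -223 off 2.95 Fr 3.47 Ft -2.00 Fz 0.97 z 0.2306 tcp r-off 3.32 gap 0.0187
new off 3.36
[[1.0, 0.8], [1.0, 0.9], [0.9, 1.0], [0.9, 1.0], [0.7, 1.1]]
```

>>> servo_tool --increments '[{"grip": 1, "x": 1.0, "y": 0.8, "z": 0, "roll": 0}, {"grip": 1, "x": 1.0, "y": 0.9, "z": 0, "roll": 0}, {"grip": 1, "x": 0.9, "y": 1.0, "z": 0, "roll": 0}, {"grip": 1, "x": 0.9, "y": 1.0, "z": 0, "roll": 0}, {"grip": 1, "x": 0.8, "y": 1.1, "z": 0, "roll": 0}]'

```text
clock: 20.2
tcp_pos: [0.5647, 0.1756, 0.2307]
orientation: [-0.0, 0.697, 0.717, -0.0]
wrist_force: [-0.7, -4.2, -0.1]
finger_gap: 0.0187
grip_force: 108.4
```

```bash
python3 adj.py 0.1 0;python3 p.py 15
```

```text
Fn 3.23 |F| 4.24
t 20.20 phi -238 off 3.45 Fr 3.20 Ft -2.79 Fz -0.09 z 0.2307 tcp r-off 3.84 gap 0.0187
new off 3.89
[[0.7, 1.1], [0.6, 1.2], [0.6, 1.2], [0.5, 1.3], [0.4, 1.3]]
```

>>> servo_tool --increments '[{"grip": 1, "x": 0.7, "y": 1.1, "z": 0, "roll": 0}, {"grip": 1, "x": 0.7, "y": 1.2, "z": 0, "roll": 0}, {"grip": 1, "x": 0.7, "y": 1.2, "z": 0, "roll": 0}, {"grip": 1, "x": 0.5, "y": 1.3, "z": 0, "roll": 0}, {"grip": 1, "x": 0.4, "y": 1.3, "z": 0, "roll": 0}]'

```text
clock: 20.62
tcp_pos: [0.5708, 0.1787, 0.2307]
orientation: [-0.0, 0.697, 0.717, -0.0]
wrist_force: [-0.5, -4.8, 0.0]
finger_gap: 0.019
grip_force: 108.4
```

```bash
python3 adj.py 0.2 0;python3 p.py 15
```

```text
Fn 4.56 |F| 4.80
t 20.62 phi -253 off 4.08 Fr 4.43 Ft -1.85 Fz 0.01 z 0.2307 tcp r-off 4.31 gap 0.0190
new off 4.15
[[0.2, 1.3], [0.1, 1.3], [0.1, 1.4], [0.0, 1.3], [-0.1, 1.4]]
```

>>> servo_tool --increments '[{"grip": 1, "x": 0.2, "y": 1.3, "z": 0, "roll": 0}, {"grip": 1, "x": 0.1, "y": 1.3, "z": 0, "roll": 0}, {"grip": 1, "x": 0.1, "y": 1.4, "z": 0, "roll": 0}, {"grip": 1, "x": 0, "y": 1.3, "z": 0, "roll": 0}, {"grip": 1, "x": -0.1, "y": 1.4, "z": 0, "roll": 0}]'

```text
clock: 21.03
tcp_pos: [0.5775, 0.1792, 0.2307]
orientation: [-0.0, 0.697, 0.717, -0.0]
wrist_force: [-2.9, -4.2, 0.1]
finger_gap: 0.0184
grip_force: 108.5
```

>>> servo_tool --increments '[{"grip": 1, "x": -0.3, "y": 1.3, "z": 0, "roll": 0}, {"grip": 1, "x": -0.4, "y": 1.3, "z": 0, "roll": 0}, {"grip": 1, "x": -0.4, "y": 1.3, "z": 0, "roll": 0}, {"grip": 1, "x": -5, "y": 0, "z": 0, "roll": 0}, {"grip": 1, "x": -8, "y": -2, "z": 0, "roll": 0}]'

```text
clock: 21.45
tcp_pos: [0.5815, 0.1662, 0.231]
orientation: [0.0, 0.696, 0.718, 0.002]
wrist_force: [0.6, 0.6, -0.7]
finger_gap: 0.0181
grip_force: 108.3
```

>>> servo_tool --increments '[{"grip": 1, "x": -6, "y": -2, "z": 0, "roll": 0}, {"grip": 1, "x": 0, "y": 0, "z": -10, "roll": 0}, {"grip": 1, "x": 0, "y": 0, "z": -18, "roll": 0}, {"grip": 1, "x": 0, "y": 0, "z": -18, "roll": 0}, {"grip": 1, "x": 0, "y": 0, "z": 0, "roll": 0}]'

```text
clock: 21.87
tcp_pos: [0.5801, 0.1593, 0.2816]
orientation: [0.002, 0.697, 0.717, 0.003]
wrist_force: [0.8, -0.6, -0.7]
finger_gap: 0.0188
grip_force: 108.4
```

Run:
```python
from h import *
st();im=env.read_camera('wrist')[:,:,::-1];cv2.imwrite('pics/w7.png',im)
to((.5342,-.2331,.275))
```

```text
t 21.8667 tcp [0.5801 0.1593 0.2816] yaw 91.64 tilt [7.4 1.5] F [ 0.76 -0.55 -0.71] j [1.340e-01 3.540e-01 2.260e-01 1.435e+00 1.000e-03 1.677e+00] gap 0.0188
t 21.9167 tcp [0.5798 0.1593 0.2797] yaw 91.64 tilt [5.6 1.1] F [ 0.18 -0.51 -1.6 ] j [0.134 0.355 0.222 1.432 0.    1.677] gap 0.019
tool-frame mm [-390.9  -56.9    4. ]
```

The lap and the extra quarter are done, with forces between 4 and 6 N throughout. Carrying the tool back. I'll also compare the tool's place in the hand before and after, from the dark cap in the wrist pictures.

>>> servo_tool --increments '[{"grip": 1, "x": -20, "y": -3, "z": 0, "roll": 0}, {"grip": 1, "x": -38, "y": -5.5, "z": 0, "roll": 0}, {"grip": 1, "x": -38, "y": -5.5, "z": 0, "roll": 0}, {"grip": 1, "x": -38, "y": -5.5, "z": 0, "roll": 0}, {"grip": 1, "x": -38, "y": -5.5, "z": 0, "roll": 0}]'

```text
clock: 22.33
tcp_pos: [0.5576, -0.0147, 0.2759]
orientation: [-0.0, 0.696, 0.718, -0.0]
wrist_force: [0.6, -0.3, -1.0]
finger_gap: 0.0183
grip_force: 108.4
```

>>> servo_tool --increments '[{"grip": 1, "x": -38, "y": -5.5, "z": 0, "roll": 0}, {"grip": 1, "x": -38, "y": -5.5, "z": 0, "roll": 0}, {"grip": 1, "x": -38, "y": -5.5, "z": 0, "roll": 0}, {"grip": 1, "x": -38, "y": -5.5, "z": 0, "roll": 0}, {"grip": 1, "x": -38, "y": -5.5, "z": 0, "roll": 0}]'

```text
clock: 22.75
tcp_pos: [0.5356, -0.2059, 0.2761]
orientation: [-0.0, 0.697, 0.717, 0.0]
wrist_force: [1.1, 0.3, -1.2]
finger_gap: 0.0189
grip_force: 108.4
```

>>> servo_tool --increments '[{"grip": 1, "x": -28, "y": -4, "z": 0, "roll": 6.9}, {"grip": 1, "x": 0, "y": 0, "z": 0, "roll": 6.9}, {"grip": 1, "x": 0, "y": 0, "z": 0, "roll": 6.9}, {"grip": 1, "x": 0, "y": 0, "z": 0, "roll": 6.9}, {"grip": 1, "x": 0, "y": 0, "z": 0, "roll": 6.9}]'

```text
clock: 23.17
tcp_pos: [0.5328, -0.2327, 0.2757]
orientation: [-0.001, 0.88, 0.475, -0.0]
wrist_force: [0.8, -1.1, -1.2]
finger_gap: 0.0183
grip_force: 108.4
```

>>> servo_tool --increments '[{"grip": 1, "x": 0, "y": 0, "z": 0, "roll": 0}, {"grip": 1, "x": 0, "y": 0, "z": 0, "roll": 0}, {"grip": 1, "x": 0, "y": 0, "z": 0, "roll": 0}]'

```text
clock: 23.42
tcp_pos: [0.533, -0.2322, 0.2764]
orientation: [-0.0, 0.877, 0.48, -0.0]
wrist_force: [-0.2, -0.0, -1.0]
finger_gap: 0.0185
grip_force: 108.3
```

Run:
```python
from h import *
def cap(f):
    im=cv2.imread(f);g=cv2.cvtColor(im,cv2.COLOR_BGR2GRAY)
    b=(g[215:365,270:365]>120).astype(np.uint8)  # bright handle/collar region
    n,l,s,c=cv2.connectedComponentsWithStats(b);i=1+np.argmax(s[1:,4]);return s[i],c[i].round(1)
for f in('pics/w5.png','pics/w7.png'):print(cap(f))
a,b=[cv2.imread(f)[255:430,270:365] for f in('pics/w5.png','pics/w7.png')]
ga,gb=[np.float32(cv2.cvtColor(x,cv2.COLOR_BGR2GRAY)) for x in(a,b)]
print('shift',cv2.phaseCorrelate(ga,gb))
print('collar part',cv2.phaseCorrelate(ga[:50],gb[:50]),'cap part',cv2.phaseCorrelate(ga[110:],gb[110:]))
s,_=st();im=env.read_camera('wrist')[:,:,::-1];cv2.imwrite('pics/w8.png',im)
to((.5342,-.2331,.14))
```

```text
(array([    0,     0,    95,   150, 10587], dtype=int32), array([47.6, 72.4]))
(array([   0,    0,   95,  150, 8029], dtype=int32), array([43.8, 83.5]))
shift ((0.08473462082680072, 0.009856341891918419), 0.8779364303306297)
collar part ((0.07497111935976619, -0.02532176494167615), 0.740555127064387) cap part ((-0.0169768095384768, -0.02824182402123654), 0.9743050394786729)
t 23.4167 tcp [ 0.533  -0.2322  0.2764] yaw 57.33 tilt [-0.3  0.3] F [-0.23 -0.02 -0.98] j [-0.549  0.32   0.164  1.416  0.     1.592] gap 0.0185
t 23.4667 tcp [ 0.5331 -0.2322  0.2766] yaw 57.3 tilt [-0.2  0.2] F [-0.25  0.13 -1.86] j [-0.549  0.319  0.165  1.416  0.     1.593] gap 0.0185
tool-frame mm [ -0.2   1.5 136.6]
```

The tool hasn't shifted in the hand: under 0.1 px. Lowering to just above the hole.

>>> servo_tool --increments '[{"grip": 1, "x": -0.2, "y": 1.5, "z": 25, "roll": 0}, {"grip": 1, "x": 0, "y": 0, "z": 35, "roll": 0}, {"grip": 1, "x": 0, "y": 0, "z": 30, "roll": 0}, {"grip": 1, "x": 0, "y": 0, "z": 15, "roll": 0}, {"grip": 1, "x": 0, "y": 0, "z": 0, "roll": 0}]'

```text
clock: 23.88
tcp_pos: [0.5318, -0.2317, 0.1675]
orientation: [-0.003, 0.878, 0.479, -0.002]
wrist_force: [-1.0, -0.5, -0.9]
finger_gap: 0.0183
grip_force: 108.3
```

>>> servo_tool --increments '[{"grip": 1, "x": 0, "y": 0, "z": 0, "roll": 0}, {"grip": 1, "x": 0, "y": 0, "z": 0, "roll": 0}, {"grip": 1, "x": 0, "y": 0, "z": 0, "roll": 0}]'

```text
clock: 24.13
tcp_pos: [0.5354, -0.234, 0.1739]
orientation: [0.002, 0.878, 0.479, 0.001]
wrist_force: [0.3, 0.4, -1.0]
finger_gap: 0.0185
grip_force: 108.3
```

Run:
```python
from h import *
to((.5342,-.2331,.1017))
```

```text
t 24.1333 tcp [ 0.5354 -0.234   0.1739] yaw 57.19 tilt [ 3.  -1.9] F [ 0.33  0.44 -0.96] j [-0.549  0.35  -0.044  1.174 -0.     1.594] gap 0.0185
tool-frame mm [ 0.1 -1.8 72.2]
```

>>> servo_tool --increments '[{"grip": 1, "x": 0, "y": 0, "z": 0, "roll": 0}, {"grip": 1, "x": 0, "y": 0, "z": 3, "roll": 0}, {"grip": 1, "x": 0, "y": 0, "z": 5, "roll": 0}, {"grip": 1, "x": 0, "y": 0, "z": 8, "roll": 0}, {"grip": 1, "x": 0, "y": 0, "z": 8, "roll": 0}]'

```text
clock: 24.55
tcp_pos: [0.5343, -0.2334, 0.1473]
orientation: [0.0, 0.878, 0.478, 0.0]
wrist_force: [0.3, 0.2, -1.8]
finger_gap: 0.0185
grip_force: 108.3
```

>>> servo_tool --increments '[{"grip": 1, "x": 0, "y": 0, "z": 8, "roll": 0}, {"grip": 1, "x": 0, "y": 0, "z": 8, "roll": 0}, {"grip": 1, "x": 0, "y": 0, "z": 6, "roll": 0}, {"grip": 1, "x": 0, "y": 0, "z": 4, "roll": 0}, {"grip": 1, "x": 0, "y": 0, "z": 0, "roll": 0}]'

```text
clock: 24.97
tcp_pos: [0.5336, -0.233, 0.1205]
orientation: [-0.001, 0.878, 0.478, -0.001]
wrist_force: [-0.4, -0.5, -0.6]
finger_gap: 0.0185
grip_force: 108.3
```

Run:
```python
from h import *
to((.5342,-.2331,.1017))
```

```text
t 24.9667 tcp [ 0.5336 -0.233   0.1205] yaw 57.16 tilt [-1.9  1. ] F [-0.36 -0.51 -0.57] j [-0.549  0.383 -0.131  1.059 -0.     1.595] gap 0.0185
tool-frame mm [ 0.2  0.6 18.8]
```

In the hole without touching. Going down the rest of the way, gently onto the collar.

>>> servo_tool --increments '[{"grip": 1, "x": 0, "y": 0, "z": 6, "roll": 0}, {"grip": 1, "x": 0, "y": 0, "z": 6, "roll": 0}, {"grip": 1, "x": 0, "y": 0, "z": 4, "roll": 0}, {"grip": 1, "x": 0, "y": 0, "z": 2, "roll": 0}, {"grip": 1, "x": 0, "y": 0, "z": 0, "roll": 0}]'

```text
clock: 25.38
tcp_pos: [0.5339, -0.2331, 0.1032]
orientation: [-0.0, 0.878, 0.478, -0.0]
wrist_force: [0.6, 0.0, 0.2]
finger_gap: 0.0189
grip_force: 108.3
```

>>> servo_tool --increments '[{"grip": 1, "x": 0, "y": 0, "z": 0.5, "roll": 0}, {"grip": 1, "x": 0, "y": 0, "z": 0.5, "roll": 0}, {"grip": 1, "x": 0, "y": 0, "z": 0, "roll": 0}, {"grip": 1, "x": 0, "y": 0, "z": 0, "roll": 0}]'

```text
clock: 25.72
tcp_pos: [0.5344, -0.2334, 0.1031]
orientation: [0.0, 0.878, 0.478, 0.0]
wrist_force: [-0.3, 0.1, -0.9]
finger_gap: 0.0187
grip_force: 108.3
```

Run:
```python
from h import *
to((.5342,-.2331,.1017))
```

```text
t 25.7167 tcp [ 0.5344 -0.2334  0.1031] yaw 57.16 tilt [ 0.4 -0.3] F [-0.3   0.15 -0.85] j [-0.549  0.396 -0.158  1.017 -0.     1.595] gap 0.0187
tool-frame mm [ 0.2 -0.3  1.4]
```

>>> servo_tool --increments '[{"grip": 1, "x": 0, "y": 0, "z": 0.8, "roll": 0}, {"grip": 1, "x": 0, "y": 0, "z": 0.8, "roll": 0}, {"grip": 1, "x": 0, "y": 0, "z": 0, "roll": 0}, {"grip": 1, "x": 0, "y": 0, "z": 0, "roll": 0}]' --grip_force 30

```text
clock: 26.05
tcp_pos: [0.5344, -0.2335, 0.1018]
orientation: [0.0, 0.878, 0.478, 0.0]
wrist_force: [-0.8, 0.0, 2.8]
finger_gap: 0.0185
grip_force: 108.9
```

>>> servo_tool --increments '[{"grip": 0.5, "x": 0, "y": 0, "z": 0, "roll": 0}, {"grip": 0.2, "x": 0, "y": 0, "z": 0, "roll": 0}, {"grip": 0, "x": 0, "y": 0, "z": 0, "roll": 0}, {"grip": 0, "x": 0, "y": 0, "z": 0, "roll": 0}, {"grip": 0, "x": 0, "y": 0, "z": 0, "roll": 0}]'

```text
clock: 26.47
tcp_pos: [0.5343, -0.2334, 0.1012]
orientation: [0.0, 0.878, 0.478, -0.0]
wrist_force: [-0.0, -0.2, 0.1]
finger_gap: 0.0774
grip_force: 0.0
```

```bash
python3 -c "
from h import *
st()"
```

```text
t 26.4667 tcp [ 0.5343 -0.2334  0.1012] yaw 57.16 tilt [-0.1 -0. ] F [-0.02 -0.18  0.13] j [-0.549  0.397 -0.16   1.013 -0.     1.595] gap 0.0774
```

Seated (2.8 N upwards at contact) and released. Backing straight up and checking.

>>> servo_tool --increments '[{"grip": 0, "x": 0, "y": 0, "z": -10, "roll": 0}, {"grip": 0, "x": 0, "y": 0, "z": -25, "roll": 0}, {"grip": 0, "x": 0, "y": 0, "z": -35, "roll": 0}, {"grip": 0, "x": 0, "y": 0, "z": -35, "roll": 0}, {"grip": 0, "x": 0, "y": 0, "z": -25, "roll": 0}]'

```text
clock: 26.88
tcp_pos: [0.5348, -0.2337, 0.2353]
orientation: [0.001, 0.878, 0.478, 0.001]
wrist_force: [0.7, -0.2, -0.4]
finger_gap: 0.0855
grip_force: 0.0
```

>>> servo_tool --increments '[{"grip": 0, "x": 0, "y": 0, "z": 0, "roll": 0}, {"grip": 0, "x": 0, "y": 0, "z": 0, "roll": 0}, {"grip": 0, "x": 0, "y": 0, "z": 0, "roll": 0}, {"grip": 0, "x": 0, "y": 0, "z": 0, "roll": 0}, {"grip": 0, "x": 0, "y": 0, "z": 0, "roll": 0}]'

```text
clock: 27.3
tcp_pos: [0.5335, -0.2329, 0.2299]
orientation: [-0.001, 0.878, 0.478, -0.001]
wrist_force: [0.5, 0.3, -0.1]
finger_gap: 0.0853
grip_force: 0.0
```

Run:
```python
from h import *
s,_=st();im=env.read_camera('wrist')[:,:,::-1]
C=cam('wrist',s);print(proj(C,(.5335,-.233,.156)),proj(C,(.5335,-.233,.076)))
cv2.imwrite('pics/w9.png',im)
```

```text
t 27.3 tcp [ 0.5335 -0.2329  0.2299] yaw 57.15 tilt [-2.4  1.3] F [ 0.54  0.34 -0.05] j [-0.549  0.33   0.066  1.31  -0.     1.595] gap 0.0853
[316.99367141 255.95159404] [317.0848091  222.61156901]
```

View pics/w9.png

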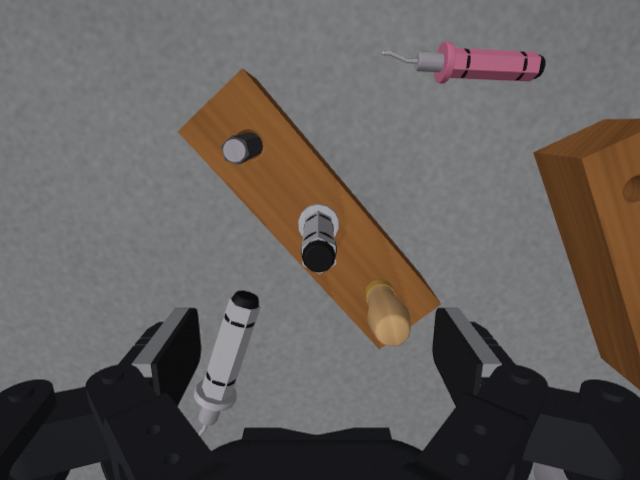

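The tool stands upright and fully down: cap at (319,257) and collar at (318,222), where I predicted (317,256) and (317,223). The chisel and file haven't moved. Handing in.

```bash
python3 -c "
from workcell import env
print(env.hand_in())"
```

```text
the job is handed in; nothing more can be done
None
```

I deburred the bore's edge clockwise for a full turn plus about a quarter (wrist readings mostly 4–6 N, 6.6 N at first touch), stood the tool back in its hole and let go, and handed the job in at about 27 s; no verdict came back.

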